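# Build the rocking rest and bring the angle gauge to its index mark

## Robot

A 6-joint arm with a two-finger parallel gripper is mounted at the origin on the work surface. World frame = base frame: x ahead of the robot, y to its left, z up, the work surface at z = 0. Lengths are in m, angles in rad, forces in N, time in s.
With the tool pointing down it reaches from about 0.4 to 0.825 m from the base axis. Payload 7 kg.
Tool frame: the origin (TCP) lies on the front face of the gripper's body, between the roots of the fingers; the fingertips stand 66 mm ahead of it and the grasp point (between the pads) lies 47 mm ahead of it; z points along the fingers, y is the line along which they close (so a half turn about z gives the same grasp; the last joint's range is limited). The gripper opens to 88 mm and grips with 3 to 60 N. Pads are 19 mm wide; open, the fingers measure 130 mm over their backs; the gripper's body (78 mm by 193 mm) begins 47 mm behind the grasp point.
Start: joints at [1.576, 0.359, 0.012, 0, -1.224, -0.288], TCP at [0.188, 0.648, 0.292] pointing down, gripper open.
Joint ranges: [-3.07, 3.07], [-1.43, 2.12], [-1.02, 1.25], [-3.03, 1.67], [-3.05, -0], [-3.03, 3.03]. Speed limits (rad/s): [2.39, 2.39, 3.01, 3.14, 3.14, 3.14].

## Interface

Orientations are given as [roll, pitch, yaw] about the fixed x, y, z axes, in that order (R = Rz(yaw) Ry(pitch) Rx(roll)).
In Python, from station import arm gives the robot as it stands. The module is installed in compiled form; this text tells all that it offers.
- The arm moves only by the tool move_arm, never from a script. Its argument "increments" is a list of rows, each an object of numbers: "jaw": the gripper command: -1 is shut, 1 is fully open, values between are in proportion; "dx", "dy", "dz": the shift along the tool's x, y, z in m; "twist": the turn about the tool's z in rad. A call has 1 to 12 rows; each row shifts and turns the commanded pose from where the row before left it, along the tool's axes as they then stand; what a row does not reach is not made up. A row lasts 1/12 s, in which the tool goes at most 41.7 mm and 7.16 degrees, less where a joint would pass 70% of its speed; a pose out of reach is approached as far as the arm can. A call is refused whole if a number of a shift passes 0.0417 or a number of a turn 0.125, either way. A call with a gripper value outside its range is refused whole. The fingers move at their own pace and stop on an object; "force" is the grip in N (left out, the last holds). Time passes only in rows, so rows that do not move let the fingers close. It gives the time, the measured TCP pose, the force, the opening and the grip force at its end, in the units of the state.
- arm.get_state(): the state, without advancing time (a new reading comes with each control period).
- arm.grab_frame(name): name is "scene" or "top"; returns the picture (420x560x3 uint8, blue, green, red); there is no depth.
- arm.camera_info(name): a dict with "K" (3x3 intrinsics, pixels), "extrinsics" (4x4, takes a point from camera to world coordinates). Camera axes: x right, y down, z forward; pixel columns grow to the right and rows downward; lengths in m; the calibration is good to about 2 mm. A picture is of the moment at which its call begins. camera_info takes no time and is no camera call.
- arm.job_done(): hands the job in; it is judged then, once.
Trained networks look in the newest picture that a camera, given by its name, has taken for a name from the list of things; names that differ only in an ending like _2 or _b are one class to them, and where a whole thing is asked for, a point or a joint stands for the part that bears it (a point fixed in the world has none). Each returns a list of dicts, best first, with "score" (0 to 1); they miss things now and then, are a little off and sometimes report something else, mostly with a low value. They report only what shows in the picture. A call takes as long as a camera call. They do not tell look-alikes from the thing itself.
- arm.find_in(camera, name): "position" ([x, y, z] in m, in world coordinates, good to about 4 mm: the middle of the surface that is visible of it).
- arm.silhouettes(camera, name): "pixels" (420x560 bool, what is visible of it).
- arm.pinpoint(camera, name): "position" ([x, y, z] in m, in world coordinates, good to about 4 mm: a listed point, or the origin of a listed thing).
The state is a dict: "t": time; "q": joint angles; "qd": joint speeds; "joint_efforts": joint torques, N m; "eef_pos": TCP position; "ee_rot": TCP orientation; "force": force on the tool from outside, world axes, zero at the start; "moment": the same for the moment, N m; "width": finger opening in m; "gripper_force": force on a finger pad.
Only numpy, scipy, OpenCV 4.12 (cv2) and the standard library are available. Lean on these libraries where they do the work, as an engineer would, in place of code of your own. Each camera call takes 0.05 s, during which the arm holds its last target. There are 200 camera calls.

## Task

Build the rocking rest: lay the flat steel disc centred on the round base plate, then the domed disc, dome up, centred on the flat one. Then take the pendulum angle gauge by its stem, stand it upright with the middle of its foot on the dome, and rock it over sideways on the dome until its swinging pointer settles in the gap of the index mark. Finish while holding it there, gauge still bearing lightly on the dome and carried by nothing else but your grip; never press hard, do not let the gauge fall over, and leave the jar, spool and screwdriver where they are.

Things in the scene. Friction and masses are not known exactly. Their poses are not given: they have to be found in the camera images.
- plate: round aluminium base plate fixed to the bench, diameter 76, thickness 6; origin at the centre of its underside, on the bench (z = 0). Somewhere in the middle of the work area
- spacer: plain flat steel disc, diameter 48, thickness 14, 0.2 kg, loose, lying on the bench at the robot's right (-y); origin at the centre of its underside
- domed: steel disc, diameter 48: straight side 10 high, then a spherical crown (radius 50), 16 high in all; 0.18 kg, loose, dome up on the bench at the robot's right (-y); origin at the centre of its underside. Which disc lies nearer the robot varies. The finished stack (plate, flat disc, domed disc) is 36 high; the gauge's flat foot can roll on the dome to about 28 degrees
- gauge: pendulum angle gauge, 0.3 to 0.5 kg, loose, standing at the robot's left. Foot 40 (x) by 110 (y) by 8; case 106 wide (y), 26 deep, up to 132 high; on top, mid, a black stem 20 (x) by 24 (y), 132 to 184 high. Origin: centre of the foot's underside; x out of the dial (away from the robot), y along the foot to the robot's left, z up. Window covers the moving parts
- gauge_grip (a point): middle of the gauge's grip stem, 161 above the foot's underside on the gauge's z axis; same axes as the gauge. Fingers at this height, pads either on the 24 wide (y) or the 20 wide (x) faces, clear the case
- pointer (a joint): angle (rad) of the swinging pendulum pointer, settles in about 2 s. Hinged about the gauge's x axis at a hub 96 above the foot; 0 = towards the foot, positive = tip to the gauge's +y. It hangs plumb: leaning the gauge's top towards its +y by an angle a (turning it by -a about its x) makes it read +a
- mark (a joint): angle (rad) of the index mark on the dial, same zero and sign as joint pointer: a black fork of two short teeth with a gap of 10 mm between them, set beforehand between 0.15 and 0.35, always on the +y side; fixed during the job. The pointer is on the mark when the two angles agree
- pointer_tip (a point): tip of the pointer, 68 from the hub
- mark_gap (a point): middle of the gap of the index mark, 68 from the hub, in the plane in which the pointer tip swings
- jar: bystander: small amber jar with white cap, diameter 42, height 55, beyond the plate; origin at the centre of its underside
- spool: bystander: aluminium wire spool standing on its flange, diameter 52, height 34, beyond the plate to the right; origin at the centre of its underside
- driver: bystander: screwdriver about 160 long lying on the bench beyond the gauge; origin near its middle on the underside
Mind the look-alikes: they are no part of the job. Leave any turquoise or yellow look-alike of the gauge alone.

How it is judged:
By the outcome, as a careful person would: the job done as asked, in the order asked, and still so for the second after the job is handed in, while the arm keeps its last pose, push and grip.
It also fails if it takes over 67 s, if anything falls off the work surface, if the arm or the gripper's body presses on something with over 40 N, if the wrist force passes 120 N, or if a joint passes its speed limit or range.

## Working session

There is one attempt and no reset: what is moved stays moved. The work goes in short steps, Python scripts to look and compute and a tool call to move; the robot and the scene stay as the last step left them, time stands still between calls to the robot, and variables do not carry over. Pictures are saved under pics/ and viewed, at most 10 in all, crops included, and the job is handed in when it is done.

Besides the shell and the picture viewer there is one more tool, called after ">>>" in YAML: its name, and indented under it one key for each argument. move_arm: Moves the arm, as the interface text tells. Its arguments: {"type":"object","properties":{"increments":{"type":"array"},"force":{"type":"number"}},"required":["increments"]}

```bash
mkdir -p pics; cat > h.py <<'E'
import numpy as np, cv2
from station import arm
from scipy.spatial.transform import Rotation as R
def ray(cam,u,v,z):
    i=arm.camera_info(cam);K=np.array(i["K"]);T=np.array(i["extrinsics"])
    d=T[:3,:3]@np.linalg.solve(K,[u,v,1]);o=T[:3,3]
    return o+d*(z-o[2])/d[2]
def proj(cam,p):
    i=arm.camera_info(cam);K=np.array(i["K"]);T=np.linalg.inv(np.array(i["extrinsics"]))
    c=T[:3,:3]@np.asarray(p)+T[:3,3];q=K@c;return q[:2]/q[2]
def st():
    s=arm.get_state();print({k:np.round(s[k],4).tolist() for k in("t","q","eef_pos","ee_rot","force","width","gripper_force")});return s
E
python3 - <<'E'
from h import *
s=st()
print(R.from_euler('xyz',s["ee_rot"]).as_matrix().round(3))
a=arm.grab_frame("scene");b=arm.grab_frame("top")
cv2.imwrite("pics/s0.png",a);cv2.imwrite("pics/t0.png",b)
for c in("scene","top"):
    print(c,np.array(arm.camera_info(c)["extrinsics"]).round(3).tolist(),np.array(arm.camera_info(c)["K"]).round(1).tolist())
    for n in("plate","spacer","domed","gauge","gauge_grip","pointer_tip","mark_gap"):
        for d in arm.pinpoint(c,n)[:3]: print(n,np.round(d["position"],4),round(d["score"],2),proj(c,d["position"]).round())
E
```

```text
{'t': 0.0, 'q': [1.5761, 0.3594, 0.0111, -0.0003, -1.2241, -0.2881], 'eef_pos': [0.1883, 0.6478, 0.2912], 'ee_rot': [3.1399, -0.0002, -0.2829], 'force': [-0.1113, -0.221, 0.2433], 'width': 0.0877, 'gripper_force': 0.0}
[[ 0.96  -0.279 -0.   ]
 [-0.279 -0.96  -0.002]
 [ 0.     0.002 -1.   ]]
scene [[-0.518, 0.673, -0.527, 1.103], [0.855, 0.41, -0.317, 0.359], [0.003, -0.615, -0.788, 0.862], [0.0, 0.0, 0.0, 1.0]] [[459.8, 0.0, 277.8], [0.0, 459.8, 206.0], [0.0, 0.0, 1.0]]
plate [ 0.5668 -0.001  -0.0006] 0.92 [264. 216.]
plate [ 0.5731  0.1893 -0.0016] 0.74 [336. 254.]
spacer [ 0.5805 -0.2197  0.0029] 0.65 [186. 182.]
spacer [ 0.4823 -0.199   0.0006] 0.31 [217. 161.]
domed [ 0.4791 -0.1968  0.0006] 0.49 [218. 160.]
gauge [ 0.4508  0.2291 -0.0018] 0.94 [375. 223.]
gauge [ 0.5735  0.1913 -0.0017] 0.72 [336. 254.]
gauge [0.4098 0.0858 0.0019] 0.63 [328. 186.]
gauge_grip [0.5767 0.1866 0.1622] 0.74 [342. 209.]
gauge_grip [0.4111 0.0866 0.1626] 0.73 [335. 139.]
gauge_grip [0.4324 0.4038 0.1612] 0.73 [476. 205.]
pointer_tip [ 5.67e-01 -4.00e-04 -1.50e-03] 0.25 [264. 216.]
mark_gap [ 7.387e-01 -1.834e-01  3.000e-04] 0.52 [156. 234.]
top [[-0.019, -0.985, 0.173, 0.383], [-1.0, 0.017, -0.015, 0.052], [0.012, -0.173, -0.985, 1.197], [0.0, 0.0, 0.0, 1.0]] [[473.8, 0.0, 277.6], [0.0, 473.8, 207.9], [0.0, 0.0, 1.0]]
plate [ 5.631e-01 -4.000e-03  5.000e-04] 0.62 [293. 219.]
plate [ 5.760e-01 -2.224e-01 -2.000e-04] 0.6 [377. 213.]
spacer [ 0.5809 -0.222  -0.0006] 0.77 [377. 211.]
domed [ 0.48   -0.2024 -0.0021] 0.63 [372. 250.]
gauge [0.4324 0.4079 0.0039] 0.97 [128. 274.]
gauge [0.4086 0.083  0.0026] 0.73 [259. 281.]
gauge [ 0.4446  0.2245 -0.0024] 0.61 [203. 267.]
gauge_grip [0.5681 0.3311 0.1579] 0.95 [145. 209.]
gauge_grip [0.4314 0.4081 0.1645] 0.93 [106. 271.]
gauge_grip [0.5751 0.1907 0.1602] 0.81 [208. 204.]
```

View pics/s0.png

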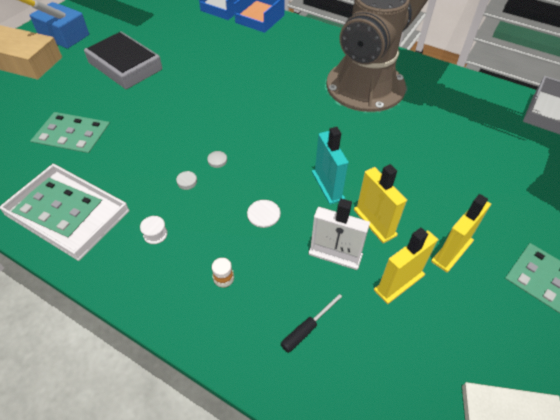

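View pics/t0.png

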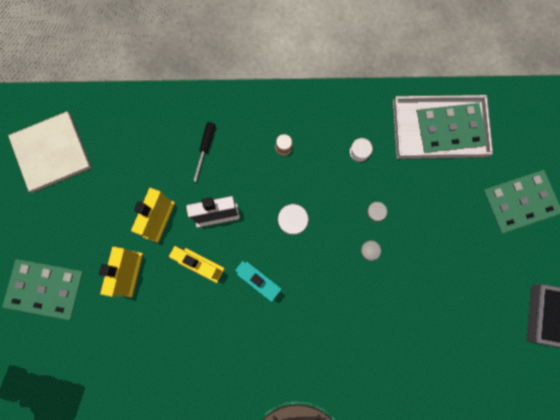

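Gauge candidates: scene white (340,232), turquoise (330,165), yellow (380,205), (463,232), (406,265). The white one fits, as it has a dial, a pointer and a mark, and the others are the look-alikes to leave. The discs are at (186,181) and (217,159). I'll confirm all of this in one crop.

```bash
python3 - <<'E'
from h import *
a=cv2.imread("pics/s0.png");b=cv2.imread("pics/t0.png")
r=lambda i,x,y,w,h:cv2.resize(i[y:y+h,x:x+w],(400,300),interpolation=cv2.INTER_CUBIC)
cv2.imwrite("pics/c0.png",np.vstack([np.hstack([r(a,160,140,80,60),r(a,296,195,88,75)]),np.hstack([r(b,345,190,80,75),r(b,170,170,88,66)])]))
# discs & plate from silhouettes
def mid(c,n,i,z):
    for d in arm.silhouettes(c,n)[:3]:
        m=d["pixels"].astype(np.uint8);ys,xs=np.nonzero(m)
        print(c,n,round(d["score"],2),len(xs),(xs.mean().round(1),ys.mean().round(1)),ray(c,xs.mean(),ys.mean(),z).round(4), cv2.minAreaRect(np.c_[xs,ys].astype(np.float32)))
for c in("top","scene"):
    mid(c,"plate",0,.006);mid(c,"spacer",0,.014);mid(c,"domed",0,.013)
mid("top","gauge_grip",0,.184)
E
```

```text
top plate 0.77 698 (np.float64(292.3), np.float64(218.3)) [ 0.5642 -0.0032  0.006 ] ((292.0000305175781, 218.0), (29.698482513427734, 28.284271240234375), 45.0)
top spacer 0.71 314 (np.float64(376.6), np.float64(210.8)) [ 0.5785 -0.2172  0.014 ] ((376.5, 210.5), (19.0, 19.0), 90.0)
top domed 0.79 308 (np.float64(370.3), np.float64(250.2)) [ 0.479  -0.1962  0.013 ] ((370.4999694824219, 250.00001525878906), (18.335756301879883, 19.677396774291992), 63.43495178222656)
scene plate 0.59 692 (np.float64(262.8), np.float64(212.8)) [ 0.5658 -0.0053  0.006 ] ((262.5, 213.0), (26.0, 31.0), 90.0)
scene plate 0.39 2757 (np.float64(338.2), np.float64(234.6)) [0.5294 0.1729 0.006 ] ((338.3349609375, 230.39358520507812), (54.791603088378906, 65.57109069824219), 14.38139533996582)
scene spacer 0.73 259 (np.float64(185.6), np.float64(179.9)) [ 0.5837 -0.2173  0.014 ] ((185.5, 180.0), (16.0, 17.0), 90.0)
scene domed 0.57 226 (np.float64(216.5), np.float64(158.9)) [ 0.486  -0.1952  0.013 ] ((216.5, 159.0), (14.0, 17.0), 90.0)
top gauge_grip 0.95 763 (np.float64(257.3), np.float64(279.8)) [0.407  0.0823 0.184 ] ((257.1097717285156, 279.4878234863281), (47.945343017578125, 16.554420471191406), 38.65980911254883)
top gauge_grip 0.76 885 (np.float64(196.7), np.float64(262.9)) [0.4449 0.2104 0.184 ] ((195.39999389648438, 262.20001220703125), (55.45448303222656, 16.994115829467773), 26.56505012512207)
top gauge_grip 0.71 1355 (np.float64(152.2), np.float64(214.3)) [0.5509 0.3074 0.184 ] ((150.63279724121094, 213.33934020996094), (34.527679443359375, 47.86921691894531), 23.629377365112305)
```

View pics/c0.png

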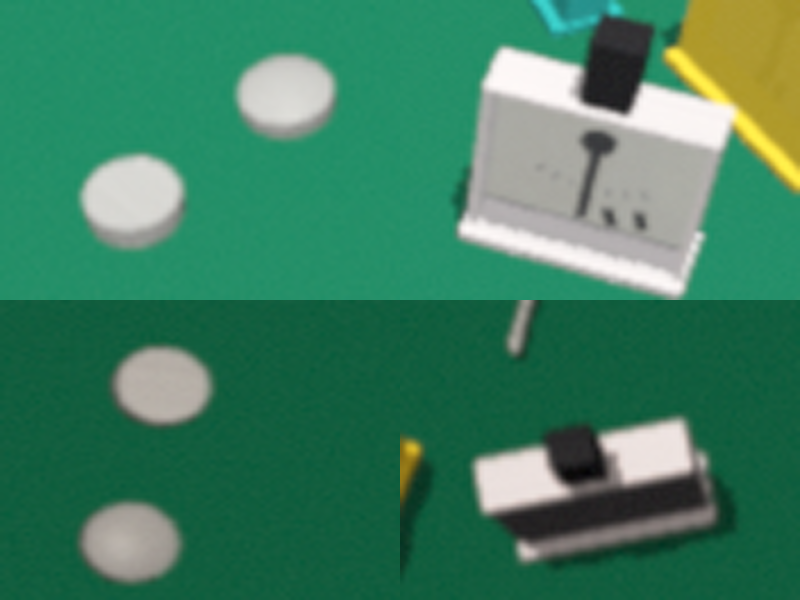

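The crop shows the flat disc at scene (186,181), with a sharp flat rim, and the domed one at (217,159), with shaded crown. The white gauge with dial, pointer and two-tooth mark is the real one. I'm heading to the flat disc.

>>> move_arm:
  increments:
    - {"jaw": 1, "dx": 0.0257, "dy": 0.03}
    - {"jaw": 1, "dx": 0.0257, "dy": 0.03}
    - {"jaw": 1, "dx": 0.0257, "dy": 0.03}
    - {"jaw": 1, "dx": 0.0257, "dy": 0.03}
    - {"jaw": 1, "dx": 0.0257, "dy": 0.03}
    - {"jaw": 1, "dx": 0.0257, "dy": 0.03}
    - {"jaw": 1, "dx": 0.0257, "dy": 0.03}
    - {"jaw": 1, "dx": 0.0257, "dy": 0.03}
    - {"jaw": 1, "dx": 0.0257, "dy": 0.03}
    - {"jaw": 1, "dx": 0.0257, "dy": 0.03}
    - {"jaw": 1, "dx": 0.0257, "dy": 0.03}
    - {"jaw": 1, "dx": 0.0257, "dy": 0.03}
  force: 15

```text
$.increments[0]: bad value
```

>>> move_arm:
  increments:
    - {"jaw": 1, "dx": 0.0257, "dy": 0.03}
    - {"jaw": 1, "dx": 0.0257, "dy": 0.03}
    - {"jaw": 1, "dx": 0.0257, "dy": 0.03}
    - {"jaw": 1, "dx": 0.0257, "dy": 0.03}
    - {"jaw": 1, "dx": 0.0257, "dy": 0.03}
    - {"jaw": 1, "dx": 0.0257, "dy": 0.03}
    - {"jaw": 1, "dx": 0.0257, "dy": 0.03}
    - {"jaw": 1, "dx": 0.0257, "dy": 0.03}
    - {"jaw": 1, "dx": 0.0257, "dy": 0.03}
    - {"jaw": 1, "dx": 0.0257, "dy": 0.03}
    - {"jaw": 1, "dx": 0.0257, "dy": 0.03}
    - {"jaw": 1, "dx": 0.0257, "dy": 0.03}

```text
$.increments[0]: bad value
```

>>> move_arm:
  increments:
    - {"dz": 0.02, "twist": 0.119}
    - {"dz": 0.02, "twist": 0.119}
    - {"dz": 0.02, "twist": 0.119}
    - {"dz": 0.02, "twist": 0.119}
    - {"dz": 0.02, "twist": 0.119}
    - {"dz": 0.02, "twist": 0.119}
    - {"dz": 0}

```text
$.increments[0]: bad value
```

>>> move_arm:
  increments:
    - {"jaw": 1, "dx": 0.0257, "dy": 0.03, "dz": 0, "twist": 0}
    - {"jaw": 1, "dx": 0.0257, "dy": 0.03, "dz": 0, "twist": 0}
    - {"jaw": 1, "dx": 0.0257, "dy": 0.03, "dz": 0, "twist": 0}
    - {"jaw": 1, "dx": 0.0257, "dy": 0.03, "dz": 0, "twist": 0}
    - {"jaw": 1, "dx": 0.0257, "dy": 0.03, "dz": 0, "twist": 0}
    - {"jaw": 1, "dx": 0.0257, "dy": 0.03, "dz": 0, "twist": 0}
    - {"jaw": 1, "dx": 0.0257, "dy": 0.03, "dz": 0, "twist": 0}
    - {"jaw": 1, "dx": 0.0257, "dy": 0.03, "dz": 0, "twist": 0}
    - {"jaw": 1, "dx": 0.0257, "dy": 0.03, "dz": 0, "twist": 0}
    - {"jaw": 1, "dx": 0.0257, "dy": 0.03, "dz": 0, "twist": 0}
    - {"jaw": 1, "dx": 0.0257, "dy": 0.03, "dz": 0, "twist": 0}
    - {"jaw": 1, "dx": 0.0257, "dy": 0.03, "dz": 0, "twist": 0}
  force: 15

```text
t: 2.15
eef_pos: [0.3843, 0.2146, 0.2927]
ee_rot: [-3.14, -0.001, -0.282]
force: [1.8, 0.4, -1.1]
width: 0.0875
gripper_force: 0.0
```

>>> move_arm:
  increments:
    - {"jaw": 1, "dx": 0.0257, "dy": 0.03, "dz": 0, "twist": 0}
    - {"jaw": 1, "dx": 0.0257, "dy": 0.03, "dz": 0, "twist": 0}
    - {"jaw": 1, "dx": 0.0257, "dy": 0.03, "dz": 0, "twist": 0}
    - {"jaw": 1, "dx": 0.0257, "dy": 0.03, "dz": 0, "twist": 0}
    - {"jaw": 1, "dx": 0.0257, "dy": 0.03, "dz": 0, "twist": 0}
    - {"jaw": 1, "dx": 0.0257, "dy": 0.03, "dz": 0, "twist": 0}
    - {"jaw": 1, "dx": 0.0257, "dy": 0.03, "dz": 0, "twist": 0}
    - {"jaw": 1, "dx": 0.0257, "dy": 0.03, "dz": 0, "twist": 0}
    - {"jaw": 1, "dx": 0.0257, "dy": 0.03, "dz": 0, "twist": 0}
    - {"jaw": 1, "dx": 0.0257, "dy": 0.03, "dz": 0, "twist": 0}
    - {"jaw": 1, "dx": 0.0257, "dy": 0.03, "dz": 0, "twist": 0}
    - {"jaw": 1, "dx": 0.0257, "dy": 0.03, "dz": 0, "twist": 0}

```text
t: 3.15
eef_pos: [0.5802, -0.2175, 0.2922]
ee_rot: [-3.142, -0.0, -0.283]
force: [0.8, 1.1, -0.4]
width: 0.0874
gripper_force: 0.0
```

>>> move_arm:
  increments:
    - {"jaw": 1, "dx": 0, "dy": 0, "dz": 0.02, "twist": 0.119}
    - {"jaw": 1, "dx": 0, "dy": 0, "dz": 0.02, "twist": 0.119}
    - {"jaw": 1, "dx": 0, "dy": 0, "dz": 0.02, "twist": 0.119}
    - {"jaw": 1, "dx": 0, "dy": 0, "dz": 0.02, "twist": 0.119}
    - {"jaw": 1, "dx": 0, "dy": 0, "dz": 0.02, "twist": 0.119}
    - {"jaw": 1, "dx": 0, "dy": 0, "dz": 0.02, "twist": 0.119}
    - {"jaw": 1, "dx": 0, "dy": 0, "dz": 0, "twist": 0}

```text
t: 3.73
eef_pos: [0.5776, -0.215, 0.1681]
ee_rot: [3.137, 0.004, -1.003]
force: [-0.4, 0.3, -1.2]
width: 0.0876
gripper_force: 0.0
```

>>> move_arm:
  increments:
    - {"jaw": 1, "dx": 0, "dy": 0, "dz": 0.03, "twist": 0}
    - {"jaw": 1, "dx": 0, "dy": 0, "dz": 0.03, "twist": 0}
    - {"jaw": 1, "dx": 0, "dy": 0, "dz": 0.02, "twist": 0}
    - {"jaw": 1, "dx": 0, "dy": 0, "dz": 0.01, "twist": 0}
    - {"jaw": 1, "dx": 0, "dy": 0, "dz": 0, "twist": 0}

```text
t: 4.15
eef_pos: [0.579, -0.2153, 0.0807]
ee_rot: [3.139, 0.002, -0.994]
force: [-0.4, 0.5, 0.3]
width: 0.0874
gripper_force: 0.0
```

```bash
python3 -c "
from h import *
st()"
```

```text
{'t': 4.15, 'q': [-0.0403, 0.4733, -0.3534, -0.0001, -0.7472, 0.617], 'eef_pos': [0.579, -0.2153, 0.0807], 'ee_rot': [3.139, 0.0019, -0.9941], 'force': [-0.4469, 0.4602, 0.2814], 'width': 0.0874, 'gripper_force': 0.0}
```

>>> move_arm:
  increments:
    - {"jaw": 1, "dx": 0, "dy": 0, "dz": 0.008, "twist": 0}
    - {"jaw": 0.5, "dx": 0, "dy": 0, "dz": 0.004, "twist": 0}
    - {"jaw": -1, "dx": 0, "dy": 0, "dz": 0, "twist": 0}
    - {"jaw": -1, "dx": 0, "dy": 0, "dz": 0, "twist": 0}
    - {"jaw": -1, "dx": 0, "dy": 0, "dz": 0, "twist": 0}
    - {"jaw": -1, "dx": 0, "dy": 0, "dz": 0, "twist": 0}
    - {"jaw": -1, "dx": 0, "dy": 0, "dz": 0, "twist": 0}
  force: 10

```text
t: 4.73
eef_pos: [0.58, -0.2154, 0.0707]
ee_rot: [-3.141, -0.001, -0.997]
force: [-0.5, -0.1, 0.3]
width: 0.0533
gripper_force: 0.0
```

>>> move_arm:
  increments:
    - {"jaw": -1, "dx": 0, "dy": 0, "dz": 0.001, "twist": 0}
    - {"jaw": -1, "dx": 0, "dy": 0, "dz": 0, "twist": 0}
    - {"jaw": -1, "dx": 0, "dy": 0, "dz": 0, "twist": 0}

```text
t: 4.98
eef_pos: [0.5797, -0.2154, 0.0696]
ee_rot: [-3.142, -0.0, -0.997]
force: [-2.5, 0.4, 5.2]
width: 0.0466
gripper_force: 10.0
```

>>> move_arm:
  increments:
    - {"jaw": 0.4, "dx": 0, "dy": 0, "dz": 0, "twist": 0}
    - {"jaw": 0.4, "dx": 0, "dy": 0, "dz": 0, "twist": 0}
    - {"jaw": 0.4, "dx": 0, "dy": 0, "dz": 0, "twist": -0.1}
    - {"jaw": 0.4, "dx": 0, "dy": 0, "dz": 0, "twist": -0.12}
    - {"jaw": 0.4, "dx": 0, "dy": 0, "dz": 0, "twist": -0.125}
    - {"jaw": 0.4, "dx": 0, "dy": 0, "dz": 0, "twist": -0.125}
    - {"jaw": 0.4, "dx": 0, "dy": 0, "dz": 0, "twist": -0.125}
    - {"jaw": 0.4, "dx": 0, "dy": 0, "dz": 0, "twist": -0.125}
    - {"jaw": 0.4, "dx": 0, "dy": 0, "dz": 0, "twist": -0.125}
    - {"jaw": 0.4, "dx": 0, "dy": 0, "dz": 0, "twist": -0.125}
    - {"jaw": 0.4, "dx": 0, "dy": 0, "dz": 0, "twist": -0.125}
    - {"jaw": 0.4, "dx": 0, "dy": 0, "dz": 0, "twist": -0.125}

```text
t: 5.98
eef_pos: [0.5798, -0.2153, 0.0688]
ee_rot: [-3.141, 0.0, 0.229]
force: [0.2, 0.3, 0.3]
width: 0.0619
gripper_force: 0.0
```

>>> move_arm:
  increments:
    - {"jaw": 0.4, "dx": 0, "dy": 0, "dz": 0, "twist": -0.125}
    - {"jaw": 0.4, "dx": 0, "dy": 0, "dz": 0, "twist": -0.12}
    - {"jaw": 0.4, "dx": 0, "dy": 0, "dz": 0, "twist": -0.1}
    - {"jaw": -1, "dx": 0, "dy": 0, "dz": 0, "twist": 0}
    - {"jaw": -1, "dx": 0, "dy": 0, "dz": 0, "twist": 0}
    - {"jaw": -1, "dx": 0, "dy": 0, "dz": 0, "twist": 0}
    - {"jaw": -1, "dx": 0, "dy": 0, "dz": 0, "twist": 0}
    - {"jaw": -1, "dx": 0, "dy": 0, "dz": 0, "twist": 0}
  force: 20

```text
t: 6.65
eef_pos: [0.5798, -0.2153, 0.069]
ee_rot: [-3.142, 0.0, 0.567]
force: [0.2, 0.2, -1.1]
width: 0.0466
gripper_force: 20.0
```

>>> move_arm:
  increments:
    - {"jaw": -1, "dx": 0, "dy": 0, "dz": -0.02, "twist": 0}
    - {"jaw": -1, "dx": 0, "dy": 0, "dz": -0.02, "twist": 0}
    - {"jaw": -1, "dx": 0.0168, "dy": -0.031, "dz": -0.01, "twist": 0}
    - {"jaw": -1, "dx": 0.0168, "dy": -0.031, "dz": 0, "twist": 0}
    - {"jaw": -1, "dx": 0.0168, "dy": -0.031, "dz": 0, "twist": 0}
    - {"jaw": -1, "dx": 0.0168, "dy": -0.031, "dz": 0, "twist": 0}
    - {"jaw": -1, "dx": 0.0168, "dy": -0.031, "dz": 0, "twist": 0}
    - {"jaw": -1, "dx": 0.017, "dy": -0.031, "dz": 0.01, "twist": 0}
    - {"jaw": -1, "dx": 0, "dy": 0, "dz": 0.015, "twist": 0}
    - {"jaw": -1, "dx": 0, "dy": 0, "dz": 0, "twist": 0}

```text
t: 7.48
eef_pos: [0.5631, -0.0026, 0.092]
ee_rot: [-3.14, 0.003, 0.57]
force: [0.0, -0.2, -2.1]
width: 0.046
gripper_force: 20.0
```

```bash
python3 - <<'E'
from h import *
st()
a=arm.grab_frame("scene");b=arm.grab_frame("top")
r=lambda i,x,y,w,h:cv2.resize(i[y:y+h,x:x+w],(400,400),interpolation=cv2.INTER_CUBIC)
cv2.imwrite("pics/c1.png",np.hstack([r(a,225,170,80,80),r(b,255,180,80,80)]))
for c in("top","scene"):
  for n,z in(("plate",.006),("spacer",.014)):
    for d in arm.silhouettes(c,n)[:2]:
        ys,xs=np.nonzero(d["pixels"]);print(c,n,round(d["score"],2),len(xs),ray(c,xs.mean(),ys.mean(),z).round(4),xs.min(),xs.max(),ys.min(),ys.max())
E
```

```text
{'t': 7.4833, 'q': [0.3426, 0.3886, -0.4703, -0.0011, -0.7156, 1.799], 'eef_pos': [0.5631, -0.0026, 0.092], 'ee_rot': [-3.1401, 0.0034, 0.5699], 'force': [0.0087, -0.1692, -2.0801], 'width': 0.046, 'gripper_force': 19.9995}
top plate 0.41 64 [ 0.5408 -0.0229  0.006 ] 295 306 223 232
scene plate 0.68 369 [0.5789 0.0025 0.006 ] 247 279 210 226
scene spacer 0.67 332 [ 0.5515 -0.0126  0.014 ] 254 273 196 215
scene spacer 0.56 672 [0.7694 0.2157 0.014 ] 281 339 295 351
```

View pics/c1.png

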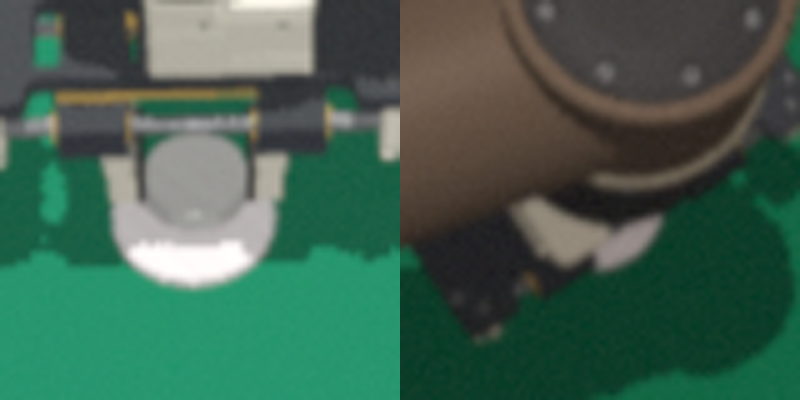

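The scene view shows the disc held between the pads at (264,205) over the plate centre column (264,217). Now I'm lowering it.

>>> move_arm:
  increments:
    - {"jaw": -1, "dx": 0, "dy": 0, "dz": 0.01, "twist": 0}
    - {"jaw": -1, "dx": 0, "dy": 0, "dz": 0.004, "twist": 0}
    - {"jaw": -1, "dx": 0, "dy": 0, "dz": 0.002, "twist": 0}
    - {"jaw": -1, "dx": 0, "dy": 0, "dz": 0, "twist": 0}
    - {"jaw": -1, "dx": 0, "dy": 0, "dz": 0, "twist": 0}

```text
t: 8.2
eef_pos: [0.5647, -0.0045, 0.0779]
ee_rot: [-3.141, 0.001, 0.568]
force: [0.3, -0.4, -1.5]
width: 0.0463
gripper_force: 20.0
```

>>> move_arm:
  increments:
    - {"jaw": -1, "dx": 0, "dy": 0, "dz": 0.002, "twist": 0}
    - {"jaw": -1, "dx": 0, "dy": 0, "dz": 0.001, "twist": 0}
    - {"jaw": -1, "dx": 0, "dy": 0, "dz": 0, "twist": 0}

```text
t: 8.45
eef_pos: [0.5648, -0.0042, 0.0751]
ee_rot: [3.142, 0.0, 0.568]
force: [-0.1, -0.1, -1.7]
width: 0.0463
gripper_force: 20.0
```

>>> move_arm:
  increments:
    - {"jaw": 0.6, "dx": 0, "dy": 0, "dz": 0, "twist": 0}
    - {"jaw": 0.6, "dx": 0, "dy": 0, "dz": 0, "twist": 0}
    - {"jaw": 0.6, "dx": 0, "dy": 0, "dz": -0.01, "twist": 0}
    - {"jaw": 0.6, "dx": 0, "dy": 0, "dz": -0.035, "twist": 0}
    - {"jaw": 0.6, "dx": -0.0289, "dy": 0.0195, "dz": 0, "twist": 0}
    - {"jaw": 0.6, "dx": -0.0289, "dy": 0.0195, "dz": 0, "twist": 0}
    - {"jaw": 0.6, "dx": -0.0289, "dy": 0.0195, "dz": 0, "twist": 0}
    - {"jaw": 0.6, "dx": -0.0289, "dy": 0.0195, "dz": 0, "twist": 0}
    - {"jaw": 0.6, "dx": -0.0289, "dy": 0.0195, "dz": 0, "twist": 0}
    - {"jaw": 0.6, "dx": -0.0289, "dy": 0.0195, "dz": 0, "twist": 0}
    - {"jaw": 0.6, "dx": 0, "dy": 0, "dz": 0, "twist": 0}

```text
t: 9.37
eef_pos: [0.4791, -0.1998, 0.121]
ee_rot: [-3.141, 0.0, 0.565]
force: [0.6, 0.2, 0.5]
width: 0.0702
gripper_force: 0.0
```

```bash
python3 - <<'E'
from h import *
st()
for c in("top","scene"):
  im=arm.grab_frame(c)
  if c=="scene": a=im
  else: b=im
  for n,z in(("plate",.006),("spacer",.020),("domed",.013)):
    for d in arm.silhouettes(c,n)[:2]:
        ys,xs=np.nonzero(d["pixels"]);print(c,n,round(d["score"],2),len(xs),ray(c,xs.mean(),ys.mean(),z).round(4),xs.min(),xs.max(),ys.min(),ys.max())
r=lambda i,x,y:cv2.resize(i[y:y+60,x:x+60],(400,400),interpolation=cv2.INTER_CUBIC)
cv2.imwrite("pics/c2.png",np.hstack([r(a,234,180),r(b,262,188)]))
E
```

```text
{'t': 9.3667, 'q': [-0.0166, 0.2863, -0.5448, 0.0001, -0.74, 2.152], 'eef_pos': [0.4791, -0.1998, 0.121], 'ee_rot': [-3.1415, 0.0003, 0.5647], 'force': [0.5855, 0.1838, 0.4988], 'width': 0.0702, 'gripper_force': 0.0}
scene plate 0.59 334 [0.5733 0.001  0.006 ] 247 279 202 226
scene plate 0.37 483 [0.744  0.0049 0.006 ] 212 233 258 286
scene spacer 0.82 307 [ 0.5695 -0.0023  0.02  ] 254 272 201 220
scene domed 0.65 211 [ 0.4854 -0.1952  0.013 ] 208 225 152 166
```

View pics/c2.png

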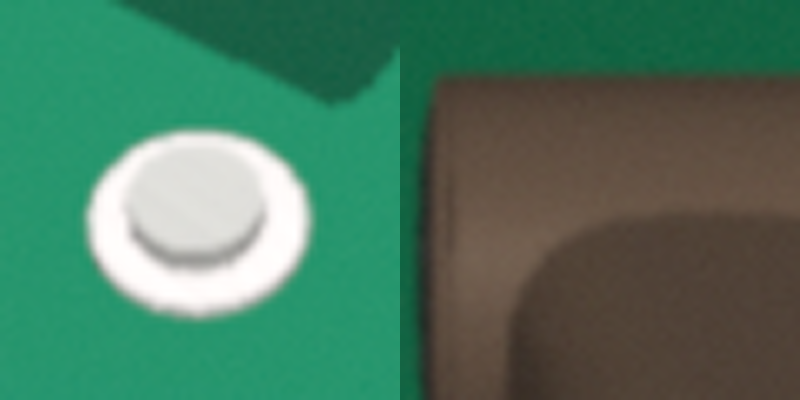

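The flat disc sits on the plate: plate ellipse centre is about (263.9,213.6), disc top centre about (263.4,209.6). I'm comparing both in world coordinates.

```bash
python3 - <<'E'
from h import *
cam="scene"
# predicted outline boxes of plate/disc for a candidate centre, compared with the crop (px)
def box(cx,cy,r,z0,z1):
    t=np.linspace(0,2*np.pi,90)
    P=np.array([proj(cam,[cx+r*np.cos(a),cy+r*np.sin(a),z]) for z in(z0,z1) for a in t])
    return np.r_[P.min(0),P.max(0)]
o=lambda x,y:(x/6.667+234-.4,y/6.667+180-.4)
from scipy.optimize import least_squares
pb=np.r_[o(88,130),o(310,318)];sb=np.r_[o(126,145),o(266,268)]
for b,r,z0,z1 in((pb,.038,0,.006),(sb,.024,.006,.020)):
    s=least_squares(lambda p:box(*p,r,z0,z1)-b,[.565,0]);print(s.x.round(4),s.fun.round(2))
E
```

```text
[ 0.5634 -0.0049] [ 0.39  0.42 -0.39 -0.36]Traceback (most recent call last):
  File "<stdin>", line 12, in <module>
    return func(*args, **kwargs)
    result = trf(vector_fun.fun, vector_fun.jac, x0, f0, J0, lb, ub, ftol, xtol,
                 gtol, max_nfev, x_scale, loss_function, tr_solver,
                 tr_options.copy(), verbose, callback=callback_wrapped)
    return trf_no_bounds(
        fun, jac, x0, f0, J0, ftol, xtol, gtol, max_nfev, x_scale,
        loss_function, tr_solver, tr_options, verbose, callback=callback)
    f_new = fun(x_new)
    self._update_fun()
    ~~~~~~~~~~~~~~~~^^
    self.f = self.fun_wrapped(xp_copy(self.x))
             ~~~~~~~~~~~~~~~~^^^^^^^^^^^^^^^^^
    return np.atleast_1d(self.fun(x))
                         ~~~~~~~~^^^
    return self.f(x, *self.args, **self.kwargs)
           ~~~~~~^^^^^^^^^^^^^^^^^^^^^^^^^^^^^^
  File "<stdin>", line 12, in <lambda>
  File "<stdin>", line 6, in box
  File "h.py", line 9, in proj
    i=arm.camera_info(cam);K=np.array(i["K"]);T=np.linalg.inv(np.array(i["extrinsics"]))
ValueError: time passes only in moves, steps and waits
```

```bash
python3 - <<'E'
import numpy as np
from scipy.optimize import least_squares
T=np.linalg.inv(np.array([[-0.518,0.673,-0.527,1.103],[0.855,0.41,-0.317,0.359],[0.003,-0.615,-0.788,0.862],[0,0,0,1.]]))
def box(cx,cy,r,z0,z1):
    t=np.linspace(0,2*np.pi,90);c=np.cos(t);s=np.sin(t)
    P=np.vstack([np.c_[cx+r*c,cy+r*s,0*t+z,0*t+1] for z in(z0,z1)])@T.T
    U=P[:,:2]/P[:,2:3]*459.8+[277.8,206];return np.r_[U.min(0),U.max(0)]
o=lambda x,y:(x/6.667+234-.4,y/6.667+180-.4)
for b,r,z0,z1 in((np.r_[o(88,130),o(310,318)],.038,0,.006),(np.r_[o(126,145),o(266,268)],.024,.006,.020)):
    s=least_squares(lambda p:box(*p,r,z0,z1)-b,[.565,0]);print(s.x.round(4),s.fun.round(2))
E
sed -i 's/^def ray/import functools,json,os\ndef _ci(c):\n    f=f"cam_{c}.npz"\n    if not os.path.exists(f):\n        i=arm.camera_info(c);np.savez(f,K=i["K"],extrinsics=i["extrinsics"])\n    return np.load(f)\ndef ray/;s/i=arm.camera_info(cam)/i=_ci(cam)/' h.py
```

```text
[ 0.5636 -0.0045] [ 0.38  0.41 -0.38 -0.35]
[ 0.5643 -0.005 ] [ 0.1  -0.82 -0.1   0.79]
```

Both are centred within about 1 mm. Next I'll take the domed disc with the same two-way centring grip.

>>> move_arm:
  increments:
    - {"jaw": 0.6, "dx": 0.003, "dy": -0.0015, "dz": 0.02, "twist": 0}
    - {"jaw": 0.4, "dx": 0, "dy": 0, "dz": 0.02, "twist": 0}
    - {"jaw": 0.2, "dx": 0, "dy": 0, "dz": 0.009, "twist": 0}
    - {"jaw": -1, "dx": 0, "dy": 0, "dz": 0.003, "twist": 0}
    - {"jaw": -1, "dx": 0, "dy": 0, "dz": 0, "twist": 0}
    - {"jaw": -1, "dx": 0, "dy": 0, "dz": 0, "twist": 0}
    - {"jaw": -1, "dx": 0, "dy": 0, "dz": 0, "twist": 0}
    - {"jaw": -1, "dx": 0, "dy": 0, "dz": 0, "twist": 0}
  force: 10

```text
t: 10.43
eef_pos: [0.4837, -0.1933, 0.0688]
ee_rot: [3.141, -0.001, 0.568]
force: [-0.1, -0.7, -1.8]
width: 0.0473
gripper_force: 10.0
```

>>> move_arm:
  increments:
    - {"jaw": 0.5, "dx": 0, "dy": 0, "dz": 0, "twist": 0}
    - {"jaw": 0.5, "dx": 0, "dy": 0, "dz": 0, "twist": 0}
    - {"jaw": 0.5, "dx": 0, "dy": 0, "dz": 0, "twist": 0.1}
    - {"jaw": 0.5, "dx": 0, "dy": 0, "dz": 0, "twist": 0.12}
    - {"jaw": 0.5, "dx": 0, "dy": 0, "dz": 0, "twist": 0.125}
    - {"jaw": 0.5, "dx": 0, "dy": 0, "dz": 0, "twist": 0.125}
    - {"jaw": 0.5, "dx": 0, "dy": 0, "dz": 0, "twist": 0.125}
    - {"jaw": 0.5, "dx": 0, "dy": 0, "dz": 0, "twist": 0.125}
    - {"jaw": 0.5, "dx": 0, "dy": 0, "dz": 0, "twist": 0.125}
    - {"jaw": 0.5, "dx": 0, "dy": 0, "dz": 0, "twist": 0.125}
    - {"jaw": 0.5, "dx": 0, "dy": 0, "dz": 0, "twist": 0.125}
    - {"jaw": 0.5, "dx": 0, "dy": 0, "dz": 0, "twist": 0.125}

```text
t: 11.43
eef_pos: [0.4836, -0.1933, 0.0686]
ee_rot: [-3.141, -0.001, -0.658]
force: [0.0, 0.6, -0.3]
width: 0.0658
gripper_force: 0.0
```

>>> move_arm:
  increments:
    - {"jaw": 0.4, "dx": 0, "dy": 0, "dz": 0, "twist": 0.125}
    - {"jaw": 0.3, "dx": 0, "dy": 0, "dz": 0, "twist": 0.12}
    - {"jaw": 0.3, "dx": 0, "dy": 0, "dz": 0, "twist": 0.1}
    - {"jaw": -1, "dx": 0, "dy": 0, "dz": 0, "twist": 0}
    - {"jaw": -1, "dx": 0, "dy": 0, "dz": 0, "twist": 0}
    - {"jaw": -1, "dx": 0, "dy": 0, "dz": 0, "twist": 0}
    - {"jaw": -1, "dx": 0, "dy": 0, "dz": 0, "twist": 0}
    - {"jaw": -1, "dx": 0, "dy": 0, "dz": 0, "twist": 0}
  force: 20

```text
t: 12.1
eef_pos: [0.4832, -0.1934, 0.0684]
ee_rot: [3.141, 0.0, -0.995]
force: [-2.5, -0.7, 4.5]
width: 0.0469
gripper_force: 20.0
```

>>> move_arm:
  increments:
    - {"jaw": -1, "dx": 0, "dy": 0, "dz": -0.02, "twist": 0}
    - {"jaw": -1, "dx": 0, "dy": 0, "dz": -0.03, "twist": 0}
    - {"jaw": -1, "dx": -0.0191, "dy": -0.0285, "dz": 0, "twist": 0}
    - {"jaw": -1, "dx": -0.0191, "dy": -0.0285, "dz": 0, "twist": 0}
    - {"jaw": -1, "dx": -0.0191, "dy": -0.0285, "dz": 0, "twist": 0}
    - {"jaw": -1, "dx": -0.0191, "dy": -0.0285, "dz": 0, "twist": 0}
    - {"jaw": -1, "dx": -0.0191, "dy": -0.0285, "dz": 0, "twist": 0}
    - {"jaw": -1, "dx": -0.019, "dy": -0.0285, "dz": 0, "twist": 0}
    - {"jaw": -1, "dx": 0, "dy": 0, "dz": 0.01, "twist": 0}
    - {"jaw": -1, "dx": 0, "dy": 0, "dz": 0.01, "twist": 0}
    - {"jaw": -1, "dx": 0, "dy": 0, "dz": 0, "twist": 0}
    - {"jaw": -1, "dx": 0, "dy": 0, "dz": 0, "twist": 0}

```text
t: 13.1
eef_pos: [0.5636, -0.005, 0.0971]
ee_rot: [3.139, 0.001, -0.997]
force: [1.1, -0.5, -1.4]
width: 0.0471
gripper_force: 20.0
```

>>> move_arm:
  increments:
    - {"jaw": -1, "dx": 0, "dy": -0.0012, "dz": 0.005, "twist": 0}
    - {"jaw": -1, "dx": 0, "dy": 0, "dz": 0.0025, "twist": 0}
    - {"jaw": -1, "dx": 0, "dy": 0, "dz": 0, "twist": 0}
    - {"jaw": -1, "dx": 0, "dy": 0, "dz": 0, "twist": 0}

```text
t: 13.43
eef_pos: [0.5656, -0.0041, 0.0907]
ee_rot: [3.141, -0.0, -0.997]
force: [0.0, 0.1, -1.1]
width: 0.0468
gripper_force: 20.0
```

>>> move_arm:
  increments:
    - {"jaw": -1, "dx": -0.0004, "dy": 0.0007, "dz": 0.001, "twist": 0}
    - {"jaw": -1, "dx": 0, "dy": 0, "dz": 0.001, "twist": 0}
    - {"jaw": -1, "dx": 0, "dy": 0, "dz": 0, "twist": 0}
    - {"jaw": -1, "dx": 0, "dy": 0, "dz": 0, "twist": 0}

```text
t: 13.77
eef_pos: [0.565, -0.0037, 0.0887]
ee_rot: [-3.141, -0.0, -0.997]
force: [-1.1, -0.4, -2.1]
width: 0.0471
gripper_force: 20.0
```

>>> move_arm:
  increments:
    - {"jaw": 0.2, "dx": 0, "dy": 0, "dz": 0.0003, "twist": 0}
    - {"jaw": 0.6, "dx": 0, "dy": 0, "dz": 0, "twist": 0}
    - {"jaw": 0.6, "dx": 0, "dy": 0, "dz": 0, "twist": 0}
    - {"jaw": 0.6, "dx": 0, "dy": 0, "dz": -0.01, "twist": 0}
    - {"jaw": 0.6, "dx": 0, "dy": 0, "dz": -0.03, "twist": 0}
    - {"jaw": 0.6, "dx": 0, "dy": 0, "dz": -0.04, "twist": 0}
    - {"jaw": 0.6, "dx": 0, "dy": 0, "dz": -0.04, "twist": 0}
    - {"jaw": 0.6, "dx": 0, "dy": 0, "dz": -0.04, "twist": 0}
    - {"jaw": 0.6, "dx": 0, "dy": 0, "dz": -0.03, "twist": 0}

```text
t: 14.52
eef_pos: [0.5654, -0.0038, 0.2833]
ee_rot: [-3.138, -0.002, -0.996]
force: [1.3, 0.7, 0.2]
width: 0.0699
gripper_force: 0.0
```

```bash
python3 - <<'E'
from h import *
s=st()
o=lambda x,y:((x-400)/4.545+296,y/4.+195)
t=lambda x,y:((x-400)/4.545+170,(y-300)/4.545+170)
for nm,c,z,p,q in(("scene foot front","scene",.0,o(458,235),o(680,297)),("top foot rear","top",.008,t(715,525),t(520,560)),("top case","top",.132,t(685,420),t(475,460)),("scene casetop front","scene",.132,o(490,85),o(725,150))):
    A=ray(c,*p,z);B=ray(c,*q,z);d=(B-A)[:2];n=np.linalg.norm(d)
    print(nm,A.round(4),B.round(4),n.round(4),"yaw",np.arctan2(-d[0],d[1]).round(3),((A+B)/2).round(4))
# stem top and domed from scene now
a=arm.grab_frame("scene")
for n,z in(("spacer",.02),("domed",.033)):
    for d in arm.silhouettes("scene",n)[:2]:
        ys,xs=np.nonzero(d["pixels"]);print(n,round(d["score"],2),len(xs),ray("scene",xs.mean(),ys.mean(),z).round(4),xs.min(),xs.max(),ys.min(),ys.max())
for d in arm.pinpoint("scene","gauge_grip"): print(np.round(d["position"],4),round(d["score"],2))
r=lambda i,x,y,w,h:cv2.resize(i[y:y+h,x:x+w],(400,400),interpolation=cv2.INTER_CUBIC)
cv2.imwrite("pics/c3.png",np.hstack([r(a,234,170,60,60),r(a,300,190,80,80)]))
E
```

```text
{'t': 14.5167, 'q': [0.34, 0.1833, -0.2503, 0.001, -1.1331, 0.2341], 'eef_pos': [0.5654, -0.0038, 0.2833], 'ee_rot': [-3.1378, -0.0019, -0.9963], 'force': [1.2666, 0.6604, 0.2477], 'width': 0.0699, 'gripper_force': 0.0}
scene foot front [0.6049 0.1391 0.    ] [0.5846 0.2478 0.    ] 0.1105 yaw 0.185 [0.5947 0.1934 0.    ]
top foot rear [0.563  0.1313 0.008 ] [0.5453 0.2396 0.008 ] 0.1097 yaw 0.163 [0.5542 0.1855 0.008 ]
top case [0.598  0.1379 0.132 ] [0.5793 0.2431 0.132 ] 0.1068 yaw 0.176 [0.5886 0.1905 0.132 ]
scene casetop front [0.5975 0.1426 0.132 ] [0.5801 0.2464 0.132 ] 0.1053 yaw 0.166 [0.5888 0.1945 0.132 ]
spacer 0.16 521 [ 0.741  -0.1847  0.02  ] 141 165 216 242
domed 0.66 325 [ 0.57   -0.0024  0.033 ] 253 273 198 216
[0.4124 0.085  0.1592] 0.95
[0.4344 0.4066 0.161 ] 0.86
[0.4498 0.2295 0.1624] 0.75
[0.5786 0.1847 0.163 ] 0.71
[0.5676 0.3365 0.1649] 0.61
```

View pics/c3.png

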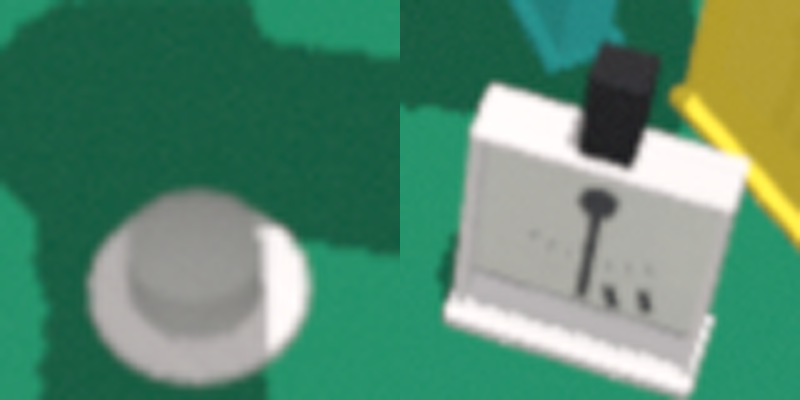

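The domed disc sits on the stack (top about (263,208), outlines concentric). The gauge is undisturbed, with its pointer at 0 and teeth at about (342,249) and (349,250). Its pose from the edges is (0.5745, 0.1895), yaw 0.172, and edge lengths match the given sizes. I'm moving above its stem.

>>> move_arm:
  increments:
    - {"jaw": 1, "dx": -0.0314, "dy": -0.0226, "dz": 0, "twist": 0}
    - {"jaw": 1, "dx": -0.0314, "dy": -0.0226, "dz": 0, "twist": 0}
    - {"jaw": 1, "dx": -0.0314, "dy": -0.0226, "dz": 0, "twist": 0}
    - {"jaw": 1, "dx": -0.0314, "dy": -0.0226, "dz": 0, "twist": 0}
    - {"jaw": 1, "dx": -0.0314, "dy": -0.0226, "dz": 0, "twist": 0}
    - {"jaw": 1, "dx": 0, "dy": 0, "dz": 0.005, "twist": 0.1}
    - {"jaw": 1, "dx": 0, "dy": 0, "dz": 0, "twist": 0.1}
    - {"jaw": 1, "dx": 0, "dy": 0, "dz": 0, "twist": 0.1}
    - {"jaw": 1, "dx": 0, "dy": 0, "dz": 0, "twist": 0.1}
    - {"jaw": 1, "dx": 0, "dy": 0, "dz": 0, "twist": 0}
    - {"jaw": 1, "dx": 0, "dy": 0, "dz": 0, "twist": 0}

```text
t: 15.63
eef_pos: [0.5742, 0.1893, 0.2724]
ee_rot: [3.14, -0.001, -1.394]
force: [-0.0, -0.9, 0.7]
width: 0.0879
gripper_force: 0.0
```

```bash
cat >> h.py <<'E'
def onplane(cam,u,v,p0,n):
    i=_ci(cam);K=i["K"];T=i["extrinsics"];d=T[:3,:3]@np.linalg.solve(K,[u,v,1]);o=T[:3,3]
    return o+d*((p0-o)@n)/(d@n)
E
python3 - <<'E'
from h import *
g=R.from_euler('z',.172).as_matrix();o=np.array([.5745,.1895,0])
px=lambda x,y:((x-400)/5+299.6,y/5+189.6)
for d in(0,.004,.008,.012):
    f=lambda x,y:(g.T@(onplane("scene",*px(x,y),o+g[:,0]*d,g[:,0])-o))
    h=f(597,203)
    print(d,[(f(x,y)[1:].round(4)).tolist() for x,y in((597,203),(582,295),(609,297),(643,300))],[float(np.arctan2((f(x,y)-h)[1],-(f(x,y)-h)[2]).round(3)) for x,y in((582,295),(609,297),(643,300))])
E
```

```text
0 [[-0.002, 0.0896], [-0.001, 0.0207], [0.0106, 0.0257], [0.025, 0.0315]] [0.014, 0.194, 0.434]
0.004 [[-0.0014, 0.0953], [-0.0004, 0.0268], [0.0111, 0.0318], [0.0254, 0.0376]] [0.014, 0.194, 0.434]
0.008 [[-0.0008, 0.1009], [0.0001, 0.0329], [0.0115, 0.0378], [0.0257, 0.0436]] [0.014, 0.194, 0.434]
0.012 [[-0.0003, 0.1065], [0.0007, 0.039], [0.012, 0.0439], [0.0261, 0.0497]] [0.014, 0.194, 0.434]
```

The mark is at about 0.31 rad. I'm descending and gripping the stem on its x faces, so that the gauge can pivot about its own x between the pads.

>>> move_arm:
  increments:
    - {"jaw": 0.1, "dx": 0, "dy": 0, "dz": 0, "twist": 0}
    - {"jaw": 0.1, "dx": 0, "dy": 0, "dz": 0.015, "twist": 0}
    - {"jaw": 0.1, "dx": 0, "dy": 0, "dz": 0.015, "twist": 0}
    - {"jaw": 0.1, "dx": 0, "dy": 0, "dz": 0.015, "twist": 0}
    - {"jaw": 0.1, "dx": 0, "dy": 0, "dz": 0.012, "twist": 0}
    - {"jaw": -0.1, "dx": 0, "dy": 0, "dz": 0.007, "twist": 0}
    - {"jaw": -1, "dx": 0, "dy": 0, "dz": 0, "twist": 0}
    - {"jaw": -1, "dx": 0, "dy": 0, "dz": 0, "twist": 0}
    - {"jaw": -1, "dx": 0, "dy": 0, "dz": 0, "twist": 0}
    - {"jaw": -1, "dx": 0, "dy": 0, "dz": 0, "twist": 0}
    - {"jaw": -1, "dx": 0, "dy": 0, "dz": 0, "twist": 0}
    - {"jaw": -1, "dx": 0, "dy": 0, "dz": 0, "twist": 0}
  force: 10

```text
t: 16.63
eef_pos: [0.5749, 0.1897, 0.2102]
ee_rot: [-3.14, 0.0, -1.397]
force: [-0.6, 0.2, 0.2]
width: 0.0199
gripper_force: 10.0
```

>>> move_arm:
  increments:
    - {"jaw": -1, "dx": 0, "dy": 0, "dz": 0, "twist": 0}
    - {"jaw": -1, "dx": 0, "dy": 0, "dz": 0, "twist": 0}
    - {"jaw": -1, "dx": 0, "dy": 0, "dz": 0, "twist": 0}
  force: 20

```text
t: 16.88
eef_pos: [0.5749, 0.1898, 0.2101]
ee_rot: [-3.14, 0.0, -1.396]
force: [0.2, 0.8, 5.9]
width: 0.0201
gripper_force: 20.0
```

>>> move_arm:
  increments:
    - {"jaw": -1, "dx": 0, "dy": 0, "dz": -0.008, "twist": 0}
    - {"jaw": -1, "dx": 0, "dy": 0, "dz": -0.015, "twist": 0}
    - {"jaw": -1, "dx": 0, "dy": 0, "dz": -0.017, "twist": 0}
    - {"jaw": -1, "dx": 0.01, "dy": 0.0023, "dz": -0.008, "twist": 0}
    - {"jaw": -1, "dx": 0.02, "dy": 0.0046, "dz": 0, "twist": 0}
    - {"jaw": -1, "dx": 0.028, "dy": 0.0064, "dz": 0, "twist": 0}
    - {"jaw": -1, "dx": 0.028, "dy": 0.0064, "dz": 0, "twist": 0}
    - {"jaw": -1, "dx": 0.028, "dy": 0.0064, "dz": 0, "twist": 0}
    - {"jaw": -1, "dx": 0.028, "dy": 0.0064, "dz": 0, "twist": 0}
    - {"jaw": -1, "dx": 0.025, "dy": 0.0058, "dz": 0, "twist": 0}
    - {"jaw": -1, "dx": 0.015, "dy": 0.0035, "dz": 0, "twist": 0}
    - {"jaw": -1, "dx": 0.0074, "dy": 0.0017, "dz": 0, "twist": 0}

```text
t: 17.88
eef_pos: [0.5633, -0.007, 0.2568]
ee_rot: [3.14, 0.0, -1.399]
force: [-0.1, 0.5, -3.6]
width: 0.0203
gripper_force: 20.0
```

>>> move_arm:
  increments:
    - {"jaw": -1, "dx": 0, "dy": 0, "dz": 0, "twist": 0}
    - {"jaw": -1, "dx": 0, "dy": 0, "dz": 0, "twist": 0}
    - {"jaw": -1, "dx": 0, "dy": 0, "dz": 0, "twist": 0}

```text
t: 18.13
eef_pos: [0.5644, -0.0041, 0.2571]
ee_rot: [3.141, 0.0, -1.397]
force: [0.1, -0.4, -4.6]
width: 0.0196
gripper_force: 20.0
```

```bash
python3 - <<'E'
from h import *
s=st();print(s["moment"])
a=arm.grab_frame("scene");cv2.imwrite("pics/s4.png",a)
cv2.imwrite("pics/c4.png",cv2.resize(a[130:250,210:330],(600,600),interpolation=cv2.INTER_CUBIC))
E
```

```text
{'t': 18.1333, 'q': [0.3393, 0.2043, -0.2859, -0.0004, -1.081, -0.165], 'eef_pos': [0.5644, -0.0041, 0.2571], 'ee_rot': [3.1412, 0.0003, -1.3967], 'force': [0.1392, -0.3863, -4.5809], 'width': 0.0196, 'gripper_force': 19.9995}
[ 0.05554927 -0.04529947 -0.03128819]
```

View pics/c4.png

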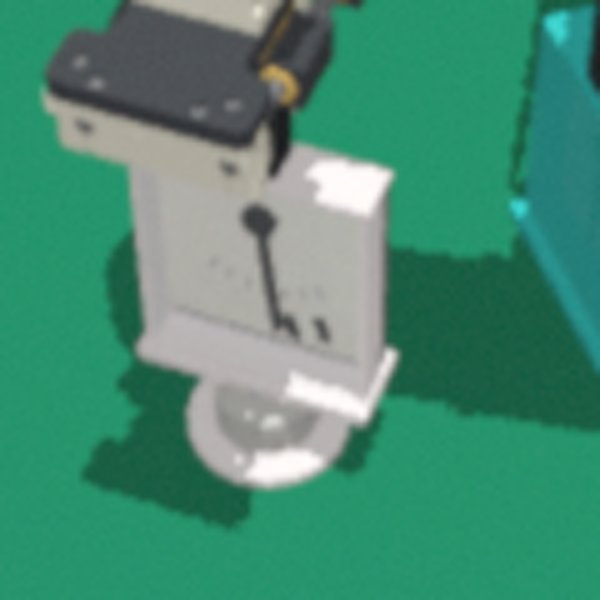

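The scene crop shows the gauge held about 10 mm over the stack, foot front edge from (238,202) to (283,214), and the pointer swinging slightly. I'm checking foot middle and tilt against the dome centre.

```bash
python3 - <<'E'
from h import *
g=R.from_euler('z',.174).as_matrix();grip=np.array([.5644,-.0041,.2571-.047]);n=g[:,0]
px=lambda x,y:(x/5+209.6,y/5+129.6)
for nm,d,pts in(("foot bottom front",.02,[(138,358),(365,424)]),("case bottom/top corners d13",.013,[(150,180),(372,213)])):
    for p in pts:
        q=onplane("scene",*px(*p),grip+n*d,n);print(nm,p,(g.T@(q-grip)).round(4))
E
```

```text
foot bottom front (138, 358) [ 0.02   -0.0554 -0.1632]
foot bottom front (365, 424) [ 0.02    0.0548 -0.1597]
case bottom/top corners d13 (150, 180) [ 0.013  -0.0446 -0.0481]
case bottom/top corners d13 (372, 213) [ 0.013   0.0536 -0.0289]
```

Foot middle is within 1 mm of the grip axis and over the dome centre. Now I'm lowering to light contact.

>>> move_arm:
  increments:
    - {"jaw": -1, "dx": 0, "dy": 0, "dz": 0.004, "twist": 0}
    - {"jaw": -1, "dx": 0, "dy": 0, "dz": 0.004, "twist": 0}
    - {"jaw": -1, "dx": 0, "dy": 0, "dz": 0.001, "twist": 0}
    - {"jaw": -1, "dx": 0, "dy": 0, "dz": 0, "twist": 0}
    - {"jaw": -1, "dx": 0, "dy": 0, "dz": 0, "twist": 0}
    - {"jaw": -1, "dx": 0, "dy": 0, "dz": 0, "twist": 0}

```text
t: 18.68
eef_pos: [0.5646, -0.0044, 0.2484]
ee_rot: [-3.141, -0.0, -1.397]
force: [-0.4, -0.7, -3.3]
width: 0.0198
gripper_force: 20.0
```

>>> move_arm:
  increments:
    - {"jaw": -1, "dx": 0, "dy": 0, "dz": 0.0007, "twist": 0}
    - {"jaw": -1, "dx": 0, "dy": 0, "dz": 0, "twist": 0}

```text
t: 18.85
eef_pos: [0.5645, -0.0045, 0.2477]
ee_rot: [-3.141, 0.0, -1.397]
force: [-0.2, -0.1, -3.0]
width: 0.0198
gripper_force: 20.0
```

>>> move_arm:
  increments:
    - {"jaw": -1, "dx": 0, "dy": 0, "dz": 0.0005, "twist": 0}
    - {"jaw": -1, "dx": 0, "dy": 0, "dz": 0, "twist": 0}

```text
t: 19.02
eef_pos: [0.5645, -0.0046, 0.2472]
ee_rot: [-3.142, 0.0, -1.397]
force: [-0.6, -0.2, -3.7]
width: 0.0197
gripper_force: 20.0
```

>>> move_arm:
  increments:
    - {"jaw": -1, "dx": 0, "dy": 0, "dz": 0.0006, "twist": 0}
    - {"jaw": -1, "dx": 0, "dy": 0, "dz": 0, "twist": 0}
  force: 12

```text
t: 19.18
eef_pos: [0.5645, -0.0046, 0.2465]
ee_rot: [3.142, 0.0, -1.397]
force: [1.2, -0.4, -3.6]
width: 0.0199
gripper_force: 12.0
```

>>> move_arm:
  increments:
    - {"jaw": -1, "dx": 0, "dy": 0, "dz": 0.0005, "twist": 0}
    - {"jaw": -1, "dx": 0, "dy": 0, "dz": 0, "twist": 0}

```text
t: 19.35
eef_pos: [0.5646, -0.0046, 0.246]
ee_rot: [-3.142, -0.0, -1.397]
force: [-0.0, 0.1, -3.7]
width: 0.0198
gripper_force: 12.0
```

>>> move_arm:
  increments:
    - {"jaw": -1, "dx": 0, "dy": 0, "dz": 0.0005, "twist": 0}
    - {"jaw": -1, "dx": 0, "dy": 0, "dz": 0, "twist": 0}

```text
t: 19.52
eef_pos: [0.5646, -0.0046, 0.2458]
ee_rot: [-3.141, -0.0, -1.397]
force: [-0.3, -0.2, -1.7]
width: 0.0201
gripper_force: 12.0
```

>>> move_arm:
  increments:
    - {"jaw": -1, "dx": 0, "dy": 0, "dz": 0.0004, "twist": 0}
    - {"jaw": -1, "dx": 0, "dy": 0, "dz": 0, "twist": 0}
  force: 8

```text
t: 19.68
eef_pos: [0.5647, -0.0046, 0.2457]
ee_rot: [-3.141, -0.0, -1.397]
force: [-1.6, 0.6, 2.8]
width: 0.0201
gripper_force: 8.0
```

>>> move_arm:
  increments:
    - {"jaw": -1, "dx": 0, "dy": 0, "dz": 0.0002, "twist": 0}
    - {"jaw": -1, "dx": 0, "dy": 0, "dz": 0, "twist": 0}

```text
t: 19.85
eef_pos: [0.5648, -0.0046, 0.2457]
ee_rot: [-3.141, -0.0, -1.397]
force: [-2.1, -0.3, 5.4]
width: 0.0202
gripper_force: 8.0
```

>>> move_arm:
  increments:
    - {"jaw": -1, "dx": 0, "dy": 0, "dz": -0.0004, "twist": 0}
    - {"jaw": -1, "dx": 0, "dy": 0, "dz": 0, "twist": 0}

```text
t: 20.02
eef_pos: [0.5647, -0.0046, 0.2457]
ee_rot: [-3.141, -0.0, -1.397]
force: [-1.0, -0.5, 4.3]
width: 0.0199
gripper_force: 8.0
```

>>> move_arm:
  increments:
    - {"jaw": -1, "dx": -0.002, "dy": 0, "dz": 0, "twist": 0}
    - {"jaw": -1, "dx": -0.002, "dy": 0, "dz": 0, "twist": 0}
    - {"jaw": -1, "dx": -0.002, "dy": 0, "dz": 0, "twist": 0}
    - {"jaw": -1, "dx": -0.002, "dy": 0, "dz": 0.0001, "twist": 0}
    - {"jaw": -1, "dx": 0, "dy": 0, "dz": 0, "twist": 0}

```text
t: 20.43
eef_pos: [0.5632, 0.0038, 0.2453]
ee_rot: [-3.141, 0.0, -1.396]
force: [-0.6, -0.5, 3.8]
width: 0.02
gripper_force: 8.0
```

>>> move_arm:
  increments:
    - {"jaw": -1, "dx": 0, "dy": 0, "dz": -0.0004, "twist": 0}
    - {"jaw": -1, "dx": -0.002, "dy": 0, "dz": 0.0001, "twist": 0}
    - {"jaw": -1, "dx": -0.002, "dy": 0, "dz": 0.0001, "twist": 0}
    - {"jaw": -1, "dx": -0.002, "dy": 0, "dz": 0.0001, "twist": 0}
    - {"jaw": -1, "dx": -0.002, "dy": 0, "dz": 0.0001, "twist": 0}
    - {"jaw": -1, "dx": 0, "dy": 0, "dz": 0, "twist": 0}

```text
t: 20.93
eef_pos: [0.5617, 0.0116, 0.245]
ee_rot: [3.141, 0.0, -1.397]
force: [0.3, -0.5, -1.2]
width: 0.0199
gripper_force: 8.0
```

```bash
python3 - <<'E'
from h import *
s=st()
a=arm.grab_frame("scene")
cv2.imwrite("pics/c5.png",cv2.resize(a[130:250,210:330],(600,600),interpolation=cv2.INTER_CUBIC))
for n in("pointer_tip","mark_gap","gauge"):
    for d in arm.pinpoint("scene",n)[:3]: print(n,np.round(d["position"],4),round(d["score"],2))
E
```

```text
{'t': 20.9333, 'q': [0.369, 0.21, -0.3084, -0.0003, -1.0525, -0.1947], 'eef_pos': [0.5617, 0.0116, 0.245], 'ee_rot': [3.1414, 0.0002, -1.3966], 'force': [0.2678, -0.5357, -1.2294], 'width': 0.0199, 'gripper_force': 7.9999}
gauge [0.5684 0.3349 0.0035] 0.81
gauge [ 0.5586 -0.0039  0.0333] 0.69
gauge [0.4373 0.4092 0.0042] 0.63
```

View pics/c5.png

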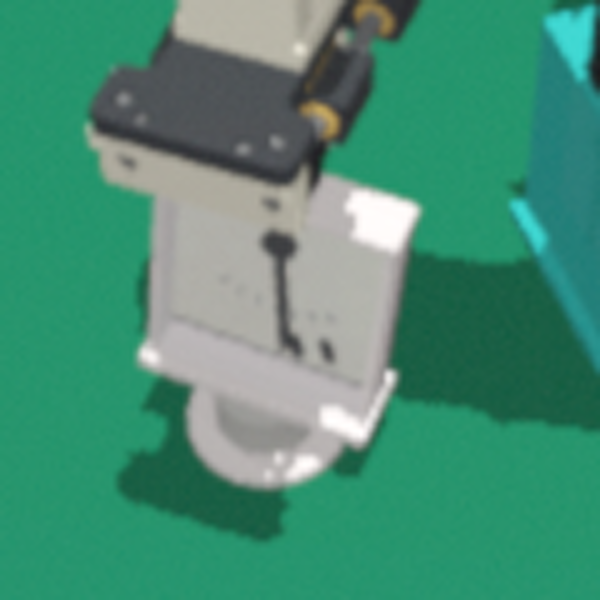

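The foot stays on the dome centre and the gauge now leans about 0.1, rolling cleanly. I'm continuing along the rolling path.

>>> move_arm:
  increments:
    - {"jaw": -1, "dx": -0.002, "dy": 0, "dz": 0.0002, "twist": 0}
    - {"jaw": -1, "dx": -0.002, "dy": 0, "dz": 0.0002, "twist": 0}
    - {"jaw": -1, "dx": -0.002, "dy": 0, "dz": 0.0002, "twist": 0}
    - {"jaw": -1, "dx": -0.002, "dy": 0, "dz": 0.0002, "twist": 0}
    - {"jaw": -1, "dx": 0, "dy": 0, "dz": 0, "twist": 0}

```text
t: 21.55
eef_pos: [0.5601, 0.0195, 0.2443]
ee_rot: [3.141, 0.0, -1.397]
force: [-0.3, -0.3, -2.4]
width: 0.0202
gripper_force: 8.0
```

>>> move_arm:
  increments:
    - {"jaw": -1, "dx": -0.002, "dy": 0, "dz": 0.0002, "twist": 0}
    - {"jaw": -1, "dx": -0.002, "dy": 0, "dz": 0.0002, "twist": 0}
    - {"jaw": -1, "dx": -0.002, "dy": 0, "dz": 0.0002, "twist": 0}
    - {"jaw": -1, "dx": -0.002, "dy": 0, "dz": 0.0003, "twist": 0}
    - {"jaw": -1, "dx": 0, "dy": 0, "dz": 0, "twist": 0}

```text
t: 21.97
eef_pos: [0.5589, 0.0274, 0.2435]
ee_rot: [3.142, 0.0, -1.397]
force: [-0.5, 0.8, -3.0]
width: 0.0196
gripper_force: 8.0
```

>>> move_arm:
  increments:
    - {"jaw": -1, "dx": 0, "dy": 0, "dz": 0.0002, "twist": 0}
    - {"jaw": -1, "dx": -0.002, "dy": 0, "dz": 0.0003, "twist": 0}
    - {"jaw": -1, "dx": -0.002, "dy": 0, "dz": 0.0003, "twist": 0}
    - {"jaw": -1, "dx": -0.002, "dy": 0, "dz": 0.0003, "twist": 0}
    - {"jaw": -1, "dx": -0.002, "dy": 0, "dz": 0.0004, "twist": 0}
    - {"jaw": -1, "dx": 0, "dy": 0, "dz": 0, "twist": 0}

```text
t: 22.47
eef_pos: [0.5576, 0.0351, 0.2421]
ee_rot: [-3.142, -0.0, -1.397]
force: [-1.5, -0.3, -2.0]
width: 0.0198
gripper_force: 8.0
```

>>> move_arm:
  increments:
    - {"jaw": -1, "dx": -0.002, "dy": 0, "dz": 0.0003, "twist": 0}
    - {"jaw": -1, "dx": -0.002, "dy": 0, "dz": 0.0004, "twist": 0}
    - {"jaw": -1, "dx": -0.002, "dy": 0, "dz": 0.0004, "twist": 0}
    - {"jaw": -1, "dx": -0.001, "dy": 0, "dz": 0.0002, "twist": 0}
    - {"jaw": -1, "dx": 0, "dy": 0, "dz": 0, "twist": 0}
    - {"jaw": -1, "dx": 0, "dy": 0, "dz": 0, "twist": 0}

```text
t: 22.97
eef_pos: [0.5564, 0.042, 0.2408]
ee_rot: [-3.141, 0.0, -1.397]
force: [-1.0, 0.6, -0.7]
width: 0.0199
gripper_force: 8.0
```

```bash
python3 - <<'E'
from h import *
s=st()
a=arm.grab_frame("scene")
cv2.imwrite("pics/c6.png",cv2.resize(a[140:240,225:325],(600,600),interpolation=cv2.INTER_CUBIC))
for n in("pointer_tip","mark_gap","gauge"):
    for d in arm.pinpoint("scene",n)[:2]: print(n,np.round(d["position"],4),round(d["score"],2))
E
```

```text
{'t': 22.9667, 'q': [0.4261, 0.2074, -0.3223, -0.0002, -1.041, -0.2518], 'eef_pos': [0.5564, 0.042, 0.2408], 'ee_rot': [-3.1415, 0.0002, -1.3966], 'force': [-0.9753, 0.5911, -0.7084], 'width': 0.0199, 'gripper_force': 8.0001}
gauge [0.4341 0.4058 0.0026] 0.97
gauge [ 0.4482  0.2319 -0.0012] 0.78
```

View pics/c6.png

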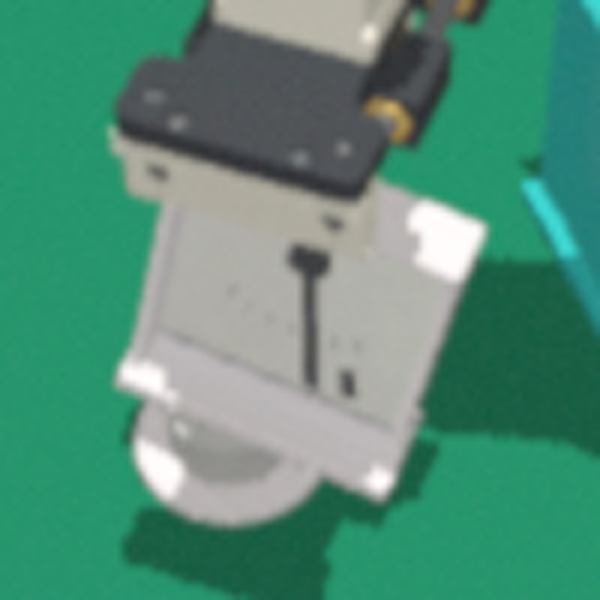

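The crop shows the pointer tip at about (277,204) covering the left tooth, right tooth at (283,204), so more lean is needed. I'll let the pointer settle and measure in the rectified dial plane.

>>> move_arm:
  increments:
    - {"jaw": -1, "dx": 0, "dy": 0, "dz": 0, "twist": 0}
    - {"jaw": -1, "dx": 0, "dy": 0, "dz": 0, "twist": 0}
    - {"jaw": -1, "dx": 0, "dy": 0, "dz": 0, "twist": 0}
    - {"jaw": -1, "dx": 0, "dy": 0, "dz": 0, "twist": 0}
    - {"jaw": -1, "dx": 0, "dy": 0, "dz": 0, "twist": 0}
    - {"jaw": -1, "dx": 0, "dy": 0, "dz": 0, "twist": 0}
    - {"jaw": -1, "dx": 0, "dy": 0, "dz": 0, "twist": 0}
    - {"jaw": -1, "dx": 0, "dy": 0, "dz": 0, "twist": 0}
    - {"jaw": -1, "dx": 0, "dy": 0, "dz": 0, "twist": 0}
    - {"jaw": -1, "dx": 0, "dy": 0, "dz": 0, "twist": 0}
    - {"jaw": -1, "dx": 0, "dy": 0, "dz": 0, "twist": 0}
    - {"jaw": -1, "dx": 0, "dy": 0, "dz": 0, "twist": 0}

```text
t: 24.17
eef_pos: [0.5564, 0.0418, 0.2408]
ee_rot: [-3.141, 0.0, -1.397]
force: [-0.0, 1.1, 0.3]
width: 0.0197
gripper_force: 8.0
```

```bash
cat > rect.py <<'E'
from h import *
s=st()
g=R.from_euler('z',np.pi/2+s["ee_rot"][2]).as_matrix();grip=np.array(s["eef_pos"])-[0,0,.047]
a=arm.grab_frame("scene");cv2.imwrite("pics/last.png",a)
S=4 # px/mm ; image x = gauge-heading y (mm -100..60), row = -z (mm 30..170)
src=np.float32([[-100,30],[60,30],[60,170],[-100,170]])
P=[proj("scene",grip+g@np.array([.0045,y/1e3,-z/1e3])) for y,z in src]
M=cv2.getPerspectiveTransform(np.float32(P),np.float32([[(y+100)*S,(z-30)*S] for y,z in src]))
w=cv2.cvtColor(cv2.warpPerspective(a,M,(160*S,140*S),flags=cv2.INTER_CUBIC),cv2.COLOR_BGR2GRAY)
cv2.imwrite("pics/rect.png",w)
n,l,st_,c=cv2.connectedComponentsWithStats((w<110).astype(np.uint8))
for i in range(1,n):
    if 30<st_[i,4]<8000: x,y,ww,h,A=st_[i];print("box y %.1f..%.1f z -%.1f..-%.1f area %.0f cen (%.1f,-%.1f)"%(x/S-100,(x+ww)/S-100,y/S+30,(y+h)/S+30,A/S/S,c[i,0]/S-100,c[i,1]/S+30))
# dark runs along rows below the hub
for z in range(100,142,3):
    r=w[(z-30)*S];d=np.flatnonzero((r<135)&(np.arange(len(r))>55*S)&(np.arange(len(r))<125*S))
    runs=np.split(d,np.flatnonzero(np.diff(d)>2)+1) if len(d) else []
    print(z,[("%.1f..%.1f"%(q[0]/S-100,q[-1]/S-100),int(r[q].min())) for q in runs])
E
python3 rect.py
```

```text
{'t': 24.1667, 'q': [0.4258, 0.2074, -0.3223, 0.0, -1.0409, -0.2518], 'eef_pos': [0.5564, 0.0418, 0.2408], 'ee_rot': [-3.1415, 0.0, -1.3968], 'force': [-0.0051, 1.0885, 0.3087], 'width': 0.0197, 'gripper_force': 8.0001}
box y -5.2..-2.5 z -38.8..-41.2 area 5 cen (-3.9,-39.9)
box y -71.0..-68.5 z -39.0..-40.8 area 3 cen (-69.9,-39.7)
box y -20.5..-5.8 z -56.5..-133.0 area 417 cen (-13.2,-85.4)
box y -83.5..-81.0 z -71.2..-74.2 area 5 cen (-82.4,-72.5)
box y 0.2..4.2 z -120.0..-131.8 area 40 cen (2.1,-125.8)
100 [('-16.0..-10.5', 80)]
103 [('-16.0..-10.5', 80)]
106 [('-16.0..-10.5', 81)]
109 [('-16.0..-10.5', 80)]
112 [('-16.0..-10.2', 79)]
115 [('-16.0..-10.2', 81)]
118 [('-16.0..-10.2', 80), ('1.5..2.5', 133)]
121 [('-16.0..-10.2', 78), ('-0.8..4.2', 98)]
124 [('-16.0..-10.2', 79), ('-1.0..4.8', 85)]
127 [('-16.0..-9.8', 78), ('-1.0..4.8', 80)]
130 [('-16.0..-9.8', 83), ('-0.8..4.8', 89)]
133 [('-15.2..-10.2', 110), ('0.8..3.2', 127)]
136 [('-12.5..-11.2', 133)]
139 []
```

The pointer is settled and reads about 0.20. The gap centre is about 0.33, and the foot has slid about 15 mm on the dome because the bearing was too light. I'll lock the tilt with a firmer grip, shift the foot back so its middle is over the dome, then keep rolling with somewhat more bearing.

>>> move_arm:
  increments:
    - {"jaw": -1, "dx": 0, "dy": 0, "dz": 0, "twist": 0}
    - {"jaw": -1, "dx": 0, "dy": 0, "dz": 0, "twist": 0}
    - {"jaw": -1, "dx": 0, "dy": 0, "dz": -0.001, "twist": 0}
    - {"jaw": -1, "dx": 0.0015, "dy": 0, "dz": -0.001, "twist": 0}
    - {"jaw": -1, "dx": 0.003, "dy": 0, "dz": -0.0005, "twist": 0}
    - {"jaw": -1, "dx": 0.0037, "dy": 0, "dz": -0.0005, "twist": 0}
    - {"jaw": -1, "dx": 0.0035, "dy": 0, "dz": -0.0005, "twist": 0}
    - {"jaw": -1, "dx": 0.0025, "dy": 0, "dz": -0.0005, "twist": 0}
    - {"jaw": -1, "dx": 0.001, "dy": 0, "dz": -0.0005, "twist": 0}
    - {"jaw": -1, "dx": 0, "dy": 0, "dz": 0, "twist": 0}
    - {"jaw": -1, "dx": 0, "dy": 0, "dz": 0, "twist": 0}
    - {"jaw": -1, "dx": 0, "dy": 0, "dz": 0, "twist": 0}
  force: 30

```text
t: 25.22
eef_pos: [0.559, 0.0268, 0.2452]
ee_rot: [3.142, 0.0, -1.397]
force: [-0.8, -0.7, -4.2]
width: 0.0197
gripper_force: 30.0
```

```bash
python3 rect.py | grep -v ^1[0-9][0-9]
```

```text
{'t': 25.2167, 'q': [0.3977, 0.2063, -0.3127, -0.0, -1.0518, -0.2237], 'eef_pos': [0.559, 0.0268, 0.2452], 'ee_rot': [3.1416, 0.0, -1.3968], 'force': [-0.7615, -0.727, -4.2428], 'width': 0.0197, 'gripper_force': 29.9993}
box y -73.8..-70.8 z -38.2..-40.8 area 6 cen (-72.3,-39.4)
box y -7.8..-4.8 z -38.0..-40.8 area 6 cen (-6.3,-39.2)
box y -20.5..-5.8 z -55.2..-133.2 area 426 cen (-12.9,-84.6)
box y -84.0..-81.5 z -61.5..-65.5 area 6 cen (-83.0,-63.4)
box y 0.0..4.5 z -119.5..-131.8 area 43 cen (2.2,-125.7)
box y -90.0..-88.0 z -132.0..-138.2 area 6 cen (-89.0,-135.2)
```

The tilt is held in the air under 30 N. Setting the foot back on the dome.

>>> move_arm:
  increments:
    - {"jaw": -1, "dx": 0, "dy": 0, "dz": 0.0008, "twist": 0}
    - {"jaw": -1, "dx": 0, "dy": 0, "dz": 0.0004, "twist": 0}
    - {"jaw": -1, "dx": 0, "dy": 0, "dz": 0, "twist": 0}

```text
t: 25.52
eef_pos: [0.5589, 0.0268, 0.2439]
ee_rot: [3.141, -0.0, -1.397]
force: [-0.3, 0.6, -3.7]
width: 0.0198
gripper_force: 30.0
```

>>> move_arm:
  increments:
    - {"jaw": -1, "dx": 0, "dy": 0, "dz": 0.0004, "twist": 0}
    - {"jaw": -1, "dx": 0, "dy": 0, "dz": 0, "twist": 0}

```text
t: 25.68
eef_pos: [0.559, 0.0268, 0.2438]
ee_rot: [3.142, -0.0, -1.397]
force: [-0.6, 0.5, -2.8]
width: 0.0201
gripper_force: 30.0
```

>>> move_arm:
  increments:
    - {"jaw": -1, "dx": 0, "dy": 0, "dz": 0.0004, "twist": 0}
    - {"jaw": -1, "dx": 0, "dy": 0, "dz": 0, "twist": 0}

```text
t: 25.85
eef_pos: [0.5591, 0.0268, 0.2437]
ee_rot: [-3.141, -0.0, -1.397]
force: [-1.9, 0.1, 0.0]
width: 0.02
gripper_force: 30.0
```

>>> move_arm:
  increments:
    - {"jaw": -1, "dx": 0, "dy": 0, "dz": 0.0003, "twist": 0}
    - {"jaw": -1, "dx": -0.002, "dy": 0, "dz": 0.0003, "twist": 0}
    - {"jaw": -1, "dx": -0.002, "dy": 0, "dz": 0.0003, "twist": 0}
    - {"jaw": -1, "dx": -0.002, "dy": 0, "dz": 0.0003, "twist": 0}
    - {"jaw": -1, "dx": 0, "dy": 0, "dz": 0, "twist": 0}
  force: 8

```text
t: 26.27
eef_pos: [0.5582, 0.0331, 0.2425]
ee_rot: [-3.141, -0.0, -1.396]
force: [-2.4, -1.2, 5.0]
width: 0.0201
gripper_force: 8.0
```

>>> move_arm:
  increments:
    - {"jaw": -1, "dx": -0.002, "dy": 0, "dz": 0.0003, "twist": 0}
    - {"jaw": -1, "dx": -0.002, "dy": 0, "dz": 0.0003, "twist": 0}
    - {"jaw": -1, "dx": -0.002, "dy": 0, "dz": 0.0004, "twist": 0}
    - {"jaw": -1, "dx": 0, "dy": 0, "dz": 0, "twist": 0}

```text
t: 26.6
eef_pos: [0.5571, 0.0391, 0.2412]
ee_rot: [-3.141, 0.0, -1.396]
force: [-1.2, -0.4, 5.7]
width: 0.0203
gripper_force: 8.0
```

```bash
python3 rect.py | grep -v ^1[0-9][0-9]
```

```text
{'t': 26.6, 'q': [0.4207, 0.2076, -0.321, 0.0, -1.0416, -0.2463], 'eef_pos': [0.5571, 0.0391, 0.2412], 'ee_rot': [-3.141, 0.0001, -1.3964], 'force': [-1.2242, -0.3559, 5.7111], 'width': 0.0203, 'gripper_force': 7.9996}
box y -71.2..-68.2 z -38.8..-41.5 area 6 cen (-69.9,-40.0)
box y -6.0..-3.8 z -38.5..-40.5 area 4 cen (-5.1,-39.3)
box y -91.0..-89.0 z -50.8..-54.2 area 6 cen (-90.2,-52.3)
box y -25.8..-11.0 z -56.2..-132.0 area 460 cen (-18.7,-89.7)
box y -10.0..-6.0 z -118.8..-131.0 area 41 cen (-8.1,-124.7)
```

The gauge is rolling properly: lean is about 0.28 with the foot still centred. One more step of about 0.05 rad, then lock.

>>> move_arm:
  increments:
    - {"jaw": -1, "dx": -0.002, "dy": 0, "dz": 0.0003, "twist": 0}
    - {"jaw": -1, "dx": -0.002, "dy": 0, "dz": 0.0003, "twist": 0}
    - {"jaw": -1, "dx": -0.002, "dy": 0, "dz": 0.0004, "twist": 0}
    - {"jaw": -1, "dx": -0.0018, "dy": 0, "dz": 0.0004, "twist": 0}
    - {"jaw": -1, "dx": 0, "dy": 0, "dz": 0, "twist": 0}

```text
t: 27.07
eef_pos: [0.5555, 0.0467, 0.2394]
ee_rot: [3.141, 0.0, -1.397]
force: [-0.1, 0.2, 2.5]
width: 0.0198
gripper_force: 8.0
```

>>> move_arm:
  increments:
    - {"jaw": -1, "dx": 0, "dy": 0, "dz": 0, "twist": 0}
    - {"jaw": -1, "dx": 0, "dy": 0, "dz": 0, "twist": 0}
  force: 30

```text
t: 27.23
eef_pos: [0.5556, 0.0465, 0.2395]
ee_rot: [3.142, 0.0, -1.397]
force: [-0.4, 0.7, 2.3]
width: 0.0201
gripper_force: 30.0
```

>>> move_arm:
  increments:
    - {"jaw": -1, "dx": 0, "dy": 0, "dz": -0.0003, "twist": 0}
    - {"jaw": -1, "dx": 0, "dy": 0, "dz": 0, "twist": 0}
    - {"jaw": -1, "dx": 0, "dy": 0, "dz": 0, "twist": 0}
    - {"jaw": -1, "dx": 0, "dy": 0, "dz": 0, "twist": 0}
    - {"jaw": -1, "dx": 0, "dy": 0, "dz": 0, "twist": 0}
    - {"jaw": -1, "dx": 0, "dy": 0, "dz": 0, "twist": 0}
    - {"jaw": -1, "dx": 0, "dy": 0, "dz": 0, "twist": 0}
    - {"jaw": -1, "dx": 0, "dy": 0, "dz": 0, "twist": 0}
    - {"jaw": -1, "dx": 0, "dy": 0, "dz": 0, "twist": 0}
    - {"jaw": -1, "dx": 0, "dy": 0, "dz": 0, "twist": 0}
    - {"jaw": -1, "dx": 0, "dy": 0, "dz": 0, "twist": 0}
    - {"jaw": -1, "dx": 0, "dy": 0, "dz": 0, "twist": 0}

```text
t: 28.23
eef_pos: [0.5554, 0.0462, 0.2398]
ee_rot: [3.141, -0.0, -1.397]
force: [0.4, -0.7, -2.5]
width: 0.0198
gripper_force: 30.0
```

```bash
python3 rect.py
```

```text
{'t': 28.2333, 'q': [0.4342, 0.2075, -0.3246, 0.0, -1.0391, -0.2603], 'eef_pos': [0.5554, 0.0462, 0.2398], 'ee_rot': [3.1412, -0.0001, -1.3969], 'force': [0.4217, -0.675, -2.5447], 'width': 0.0198, 'gripper_force': 29.9994}
box y -91.0..-89.8 z -35.8..-39.5 area 3 cen (-90.5,-37.5)
box y -4.5..-1.5 z -39.2..-41.8 area 5 cen (-3.2,-40.3)
box y -29.0..-12.8 z -56.8..-130.0 area 431 cen (-21.0,-89.3)
box y -31.5..-27.2 z -117.5..-130.5 area 40 cen (-29.6,-123.7)
box y -100.0..-85.8 z -166.2..-170.0 area 36 cen (-94.6,-168.4)
100 [('-24.8..-18.5', 88), ('22.2..24.8', 82)]
103 [('-24.8..-18.2', 89), ('21.2..24.8', 75)]
106 [('-24.5..-18.8', 90), ('20.0..24.8', 72)]
109 [('-24.5..-19.0', 90), ('19.2..24.8', 72)]
112 [('-24.8..-19.2', 91), ('18.5..24.8', 72)]
115 [('-25.2..-19.0', 91), ('17.5..24.8', 71)]
118 [('-31.8..-18.0', 92), ('-17.2..-12.5', 114), ('16.5..24.8', 69)]
121 [('-32.0..-12.0', 90), ('15.5..24.8', 70)]
124 [('-32.2..-12.0', 80), ('14.5..24.8', 70)]
127 [('-32.5..-26.5', 85), ('-25.2..-12.0', 83), ('13.2..24.8', 70)]
130 [('-32.5..-28.5', 106), ('-18.5..-13.0', 112), ('12.8..24.8', 70)]
133 [('11.8..24.8', 70)]
136 [('10.8..24.8', 70)]
139 [('9.8..24.8', 70)]
```

Teeth are at −29.6 and −14.8 mm, so the gap middle is −22.2 and the pointer is at about −21.8: it is on the mark. I'm adding a trace of bearing, letting everything settle and checking once more.

>>> move_arm:
  increments:
    - {"jaw": -1, "dx": 0, "dy": 0, "dz": 0.0002, "twist": 0}
    - {"jaw": -1, "dx": 0, "dy": 0, "dz": 0, "twist": 0}
    - {"jaw": -1, "dx": 0, "dy": 0, "dz": 0, "twist": 0}
    - {"jaw": -1, "dx": 0, "dy": 0, "dz": 0, "twist": 0}
    - {"jaw": -1, "dx": 0, "dy": 0, "dz": 0, "twist": 0}
    - {"jaw": -1, "dx": 0, "dy": 0, "dz": 0, "twist": 0}
    - {"jaw": -1, "dx": 0, "dy": 0, "dz": 0, "twist": 0}
    - {"jaw": -1, "dx": 0, "dy": 0, "dz": 0, "twist": 0}
    - {"jaw": -1, "dx": 0, "dy": 0, "dz": 0, "twist": 0}
    - {"jaw": -1, "dx": 0, "dy": 0, "dz": 0, "twist": 0}
    - {"jaw": -1, "dx": 0, "dy": 0, "dz": 0, "twist": 0}
    - {"jaw": -1, "dx": 0, "dy": 0, "dz": 0, "twist": 0}

```text
t: 29.28
eef_pos: [0.5556, 0.0463, 0.2398]
ee_rot: [-3.142, -0.0, -1.397]
force: [0.4, -0.7, -3.0]
width: 0.0201
gripper_force: 30.0
```

```bash
python3 - <<'E'
exec(open("rect.py").read())
f=[]
for _ in range(12): arm.grab_frame("scene");f.append(arm.get_state()["force"][2])
print("Fz",np.mean(f).round(2),np.round(f,1))
b=cv2.imread("pics/last.png")
cv2.imwrite("pics/c7.png",cv2.resize(b[140:240,225:325],(600,600),interpolation=cv2.INTER_CUBIC))
E
```

```text
{'t': 29.2833, 'q': [0.4343, 0.2077, -0.3246, 0.0, -1.0385, -0.2603], 'eef_pos': [0.5556, 0.0463, 0.2398], 'ee_rot': [-3.1416, -0.0, -1.3968], 'force': [0.3523, -0.6708, -2.9874], 'width': 0.0201, 'gripper_force': 29.9995}
box y -4.8..-1.5 z -39.0..-41.8 area 7 cen (-3.3,-40.2)
box y -70.2..-68.2 z -39.5..-41.5 area 3 cen (-69.3,-40.3)
box y -98.8..-96.5 z -49.0..-51.2 area 4 cen (-97.7,-50.1)
box y -87.5..-86.2 z -50.5..-54.0 area 3 cen (-87.0,-52.2)
box y -28.8..-12.8 z -56.2..-130.0 area 431 cen (-21.1,-89.3)
box y -31.5..-27.5 z -117.5..-130.5 area 41 cen (-29.6,-124.0)
box y -100.0..-85.5 z -165.8..-170.0 area 40 cen (-94.5,-168.3)
100 [('-25.0..-18.5', 88), ('22.5..24.8', 85)]
103 [('-25.0..-18.5', 89), ('21.2..24.8', 75)]
106 [('-24.5..-18.8', 89), ('20.0..24.8', 71)]
109 [('-24.5..-19.0', 90), ('19.2..24.8', 71)]
112 [('-24.8..-19.0', 92), ('18.2..24.8', 72)]
115 [('-25.8..-18.8', 90), ('17.2..24.8', 70)]
118 [('-31.5..-18.0', 89), ('-17.2..-12.2', 113), ('16.5..24.8', 70)]
121 [('-32.0..-12.0', 90), ('15.2..24.8', 71)]
124 [('-32.2..-12.0', 80), ('14.2..24.8', 70)]
127 [('-32.5..-12.0', 84), ('13.2..24.8', 69)]
130 [('-32.5..-28.0', 106), ('-18.0..-13.2', 110), ('12.5..24.8', 69)]
133 [('11.8..24.8', 69)]
136 [('10.8..24.8', 71)]
139 [('9.8..24.8', 72)]
Fz -3.15 [-3.4 -2.4 -3.2 -3.8 -3.3 -2.6 -3.4 -2.2 -2.5 -4.  -3.9 -3.1]
```

View pics/c7.png

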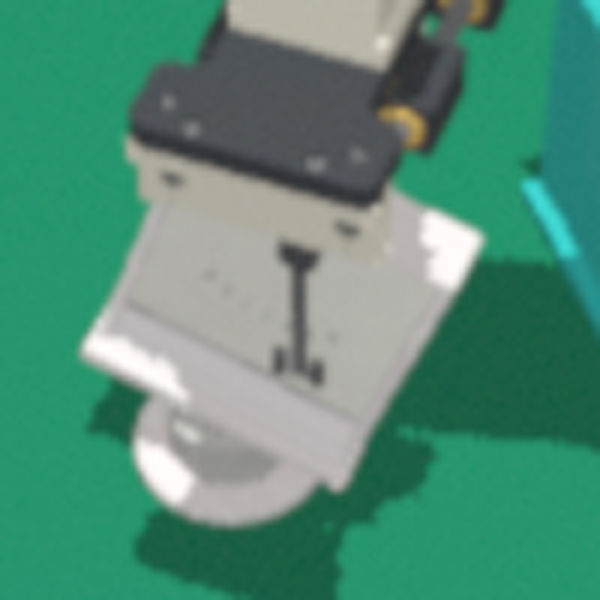

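The pointer (275,202) sits between the two teeth (272,200) and (278,203). The bearing is only about 0.5 N, so I'm nudging down for a sure light contact.

>>> move_arm:
  increments:
    - {"jaw": -1, "dx": 0, "dy": 0, "dz": 0.0003, "twist": 0}
    - {"jaw": -1, "dx": 0, "dy": 0, "dz": 0, "twist": 0}
    - {"jaw": -1, "dx": 0, "dy": 0, "dz": 0, "twist": 0}
    - {"jaw": -1, "dx": 0, "dy": 0, "dz": 0, "twist": 0}

```text
t: 30.27
eef_pos: [0.5556, 0.0463, 0.2396]
ee_rot: [-3.141, -0.0, -1.397]
force: [-1.2, -0.1, -0.9]
width: 0.02
gripper_force: 30.0
```

```bash
cat > fz.py <<'E'
from h import *
f=[]
for _ in range(12): arm.grab_frame("scene");f.append(arm.get_state()["force"])
print("F",np.mean(f,0).round(2),np.std(f,0).round(2),arm.get_state()["eef_pos"][2])
E
python3 fz.py
```

```text
F [-1.46  0.21  0.39] [0.49 0.43 0.73] 0.23957763263487536
```

```bash
python3 fz.py; python3 rect.py | grep -E "^1(09|12|30)|area [34][0-9]\b|area 4[0-9][0-9]|'t'"; python3 fz.py
```

```text
F [-1.46  0.53  1.63] [0.26 0.39 0.68] 0.2395607485471915
{'t': 31.4667, 'q': [0.4343, 0.2079, -0.3249, 0.0, -1.0378, -0.2603], 'eef_pos': [0.5557, 0.0463, 0.2396], 'ee_rot': [-3.1414, 0.0, -1.3968], 'force': [-1.3443, 0.6939, 1.5194], 'width': 0.0199, 'gripper_force': 30.0013}
box y -29.0..-12.8 z -56.2..-129.8 area 441 cen (-21.1,-89.1)
box y -31.5..-27.5 z -118.5..-130.2 area 37 cen (-29.6,-124.4)
box y -100.0..-86.8 z -165.5..-170.0 area 42 cen (-94.8,-168.1)
109 [('-24.5..-19.0', 90), ('19.2..24.8', 70)]
112 [('-24.8..-19.0', 91), ('18.2..24.8', 69)]
130 [('-32.5..-27.2', 109), ('-17.8..-13.2', 114), ('12.5..24.8', 69)]
F [-1.34  0.66  3.03] [0.52 0.49 0.35] 0.23952675800928802
```

The force creeps up as the arm slowly takes up its remaining position error, so I'm backing off slightly.

>>> move_arm:
  increments:
    - {"jaw": -1, "dx": 0, "dy": 0, "dz": -0.0002, "twist": 0}
    - {"jaw": -1, "dx": 0, "dy": 0, "dz": 0, "twist": 0}
    - {"jaw": -1, "dx": 0, "dy": 0, "dz": 0, "twist": 0}

```text
t: 32.37
eef_pos: [0.5556, 0.0463, 0.2396]
ee_rot: [-3.142, 0.0, -1.397]
force: [-1.1, 1.3, 0.9]
width: 0.0199
gripper_force: 30.0
```

```bash
python3 fz.py;python3 fz.py;python3 fz.py
```

```text
F [-0.69  0.64  1.19] [0.46 0.71 0.61] 0.2396237403998692
F [-0.26  0.47  0.29] [0.47 0.35 0.49] 0.23960879136465751
F [-0.42  0.32 -0.33] [0.43 0.34 0.52] 0.2396566105692275
```

```bash
python3 rect.py | grep -E "^1(09|12|18|30)|'t'"; python3 fz.py; python3 -c "
from h import *
print(arm.job_done())"
```

```text
{'t': 34.1667, 'q': [0.4343, 0.2077, -0.3248, -0.0, -1.0383, -0.2603], 'eef_pos': [0.5556, 0.0463, 0.2397], 'ee_rot': [3.1416, 0.0, -1.3968], 'force': [-0.2966, 0.5603, -0.3578], 'width': 0.0201, 'gripper_force': 29.9999}
109 [('-24.5..-19.0', 90), ('19.2..24.8', 70)]
112 [('-24.8..-19.0', 91), ('18.2..24.8', 70)]
118 [('-31.0..-12.5', 89), ('16.2..24.8', 69)]
130 [('-32.2..-28.0', 107), ('-18.0..-13.2', 111), ('12.5..24.8', 69)]
F [-0.53  0.35 -0.7 ] [0.48 0.51 0.5 ] 0.2396493088363006
the job is handed in; nothing more can be done
None
```

The job is handed in at about 35 s: the stack is built and the gauge rocked over with its pointer settled in the mark's gap, bearing about 3 N on the dome. The foot slid once partway, so I lifted it briefly to re-centre it and rolled on; no verdict came back.

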